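Clamp a chocolate mould on the vibrating table and fill it with biscuits

ROBOT

A 7-joint arm with a two-finger parallel gripper is mounted at the origin on the work surface. World frame = base frame: x ahead of the robot, y to its left, z up, the work surface at z = 0. Lengths are in m, angles in rad, forces in N, time in s.
With the tool pointing down it reaches from about 0.425 to 0.95 m from the base axis. Payload 4.7 kg.
Tool frame: the origin (TCP) lies on the centre line of the jaws, within the pads' length; the fingertips stand 22 mm ahead of it and the grasp point (between the pads) lies 3 mm ahead of it; z points along the fingers, y is the line along which they close (so a half turn about z gives the same grasp; the last joint's range is limited). The gripper opens to 85 mm and grips with 20 to 120 N. Pads are 22 mm wide; open, the fingers measure 114 mm over their backs; the gripper's body (76 mm by 85 mm) begins 54 mm behind the grasp point. The pads swing forward as they close: fully open they stand 13 mm farther back than shut.
Start: joints at [-1.224, 0.469, -0.049, 1.532, 0.024, 1.141, -0.082], TCP at [0.248, 0.628, 0.253] pointing down, gripper open.
Joint ranges: [-2.59, 2.59], [-0.33, 1.99], [-1.39, 1.29], [0.1, 2.45], [-1.04, 4.18], [0.21, 1.99], [-2.66, 2.66]. Speed limits (rad/s): [2.57, 2.57, 3.14, 3.14, 3.14, 3.14, 3.14].

INTERFACE

Orientations are given as a rotation vector (axis times angle).
In Python, from plant import r gives the robot as it stands. The module is installed in compiled form; this text tells all that it offers.
- The arm moves only by the tool play_rows, never from a script. Its argument "series" is a list of rows, each an object with "xyz": the shift along the tool's x, y, z in cm, a list of three; "dr": the turn, a rotation vector about the tool's x, y, z in degrees, a list of three. A call has 1 to 5 rows; each row is the pose to reach, as a shift and turn from the pose commanded when the call began, along the tool's axes at that moment; what a row does not reach only later rows make up. A row lasts 1/10 s, in which the tool goes at most 50 mm and 8.59 degrees, less where a joint would pass 70% of its speed; a pose out of reach is approached as far as the arm can. A call with a gripper value outside its range is refused whole. "grip" is the closure, from -1 (fully open) to 1 (shut), set as the call begins (left out, the last holds). The fingers move at their own pace and stop on an object; "force" is the grip in N (left out, the last holds). Time passes only in rows, so rows that repeat a pose let the fingers close. It gives the time, the measured TCP pose, the force, the opening and the grip force at its end, in the units of the state.
- r.sense(): the state, without advancing time (a new reading comes with each control period).
- r.get_image(name): name is "side" or "top"; returns a dict with "frame" (400x640x3 uint8, red, green, blue), "depth" (400x640 float32, m along the optical axis (not along the pixel's ray), 0 where there is no reading), "camera_matrix" (3x3 intrinsics, pixels), "extrinsics" (4x4, takes a point from camera to world coordinates). Camera axes: x right, y down, z forward; pixel columns grow to the right and rows downward; lengths in m; the calibration is good to about 2 mm. A picture is of the moment at which its call begins.
- r.finish_job(): hands the job in; it is judged then, once.
The state is a dict: "t": time; "joint_positions": joint angles; "qd": joint speeds; "effort": joint torques, N m; "eef_pos": TCP position; "eef_rot": TCP orientation; "contact_force": force on the tool from outside, world axes, zero at the start; "moment": the same for the moment, N m; "opening": finger opening in m; "grip_force": force on a finger pad.
Only numpy, scipy, OpenCV 4.12 (cv2) and the standard library are available. Lean on these libraries where they do the work, as an engineer would, in place of code of your own. Each camera call takes 0.05 s, during which the arm holds its last target. There are 200 camera calls.

TASK

Set the chocolate mould on the deck of the vibrating table, cavities up, lengthwise between the two jaws, and crank the sliding jaw tight onto it so that it is held while you fill it. Open the biscuit tin by pressing its catch while steadying the spring lid so that it does not fly open, and press every biscuit in the tin flush into a cavity of the clamped mould, one to a cavity, in any cavities. Only when they are all in, switch the vibrating table on with its toggle, and leave the mould clamped, the tin closed and latched again and everything else on the counter where it stands.

Things in the scene. Friction and masses are not known exactly. Their poses are not given: they have to be found in the camera images.
- mould_mid (a point): centre of the chocolate mould, a pale plastic block 50 x 130 x 24 mm (its own x, y, z) of about 0.3 kg, lying flat on the counter at the start, 12 mm above its underside; z up, long side along its y, easily gripped across its 50 mm width. In its top are four square chocolate-brown cavities 27 x 27 mm, 12 mm deep, in a row at y = -46.5, -15.5, 15.5 and 46.5 mm. A half turn makes no difference
- machine: the vibrating table, a fixed steel housing 190 x 250 mm with a 204 x 262 mm deck (x, y) whose top is 100 mm above the counter; origin under it at counter level. Its clamp lies along its y: fixed jaw towards -y, sliding jaw towards +y, crank beyond the +y end. The mould goes flat on the deck, its long side along the machine's y, within 20 mm of the clamp's centre line (the machine's x = 0)
- fixed_jaw: fixed jaw, 70 mm (x) x 15 mm x 22 mm high; origin at deck level in the middle of its clamping face, which looks to the machine's +y
- jaw: sliding jaw, 70 mm (x) x 16 mm x 22 mm high; origin at deck level in the middle of its clamping face, which looks to the machine's -y. The screw drives it 12 mm per turn of the crank; at the start it stands 150 to 164 mm from the fixed jaw's face. The screw holds where it is left
- crank (a joint): crank angle, rad, 0 to 26; grows (clockwise seen from the handle's end) as the jaw closes, 1.91 mm per rad. At angle a the handle's centre lies from the hub -40 mm sin(a) along the machine's x and 40 mm cos(a) up. Turning takes 4 to 6 N at the handle until the jaw bears on something, then more; tightened with 10 to 15 N it springs back a little when let go and stays tight
- hub (a point): point on the crank's axis (parallel to the machine's y, 88 mm above the counter), in the plane in which the handle's centre circles
- knob_mid (a point): centre of the crank's handle, a black round grip 19 mm thick and 50 mm long lying parallel to the machine's y, held clear of the machine's end; reaches 20 mm outward (+y) and 30 mm inward from here to the arm. It spins freely on its pin, so it can be gripped from above across its thickness and carried round the circle without turning the wrist
- tin: white biscuit tin with brass fittings, fixed; 100 x 142 x 40 mm outside (x, y, z), walls and floor 3 mm; origin at the centre of its underside, its front (catch) faces its -x. Its floor is 3 mm above the counter
- lid (a joint): angle of the tin's lid, rad: 0 shut and latched, 2.2 fully open, leaning back beyond the far side. A spring throws it open when the catch is pressed (about 0.1 to 0.2 N m all the way, 1 to 2 N at the edge) unless it is held back; it stays open by itself, and clicks into the catch when it is brought round from behind and pushed right down near the front edge (up to 10 N)
- lid_hinge (a point): middle of the lid's hinge line, on the tin's far (+x) side, 41.5 mm above the counter, axes as the tin. The lid is a flat plate 3 mm thick, 146 mm wide, reaching 107 mm from the hinge to its front edge; shut, its top is 44.5 mm above the counter
- catch_top (a point): top of the push button of the catch, black, 16 x 34 mm (x, y), in front of the lid, centre 21 mm in front of the lid's front edge and 51 mm above the counter, so 6.5 mm higher than the shut lid. Pressed down 2 to 3 mm (about 3 N) it frees the lid; full travel 5.5 mm; it springs back. One finger can press it while another is held just over the lid
- biscuit1_mid (a point): centre of a biscuit, a plain tan square 23 x 23 x 12 mm of about 12 g, z up as baked; at the start lying flat in the tin, in a row along the tin's y with the others. Two to four are there, the rest are absent
- biscuit2_mid (a point): centre of a biscuit, a plain tan square 23 x 23 x 12 mm of about 12 g, z up as baked; at the start lying flat in the tin, in a row along the tin's y with the others. Two to four are there, the rest are absent
- biscuit3_mid (a point): centre of a biscuit, a plain tan square 23 x 23 x 12 mm of about 12 g, z up as baked; at the start lying flat in the tin, in a row along the tin's y with the others. Two to four are there, the rest are absent
- biscuit4_mid (a point): centre of a biscuit, a plain tan square 23 x 23 x 12 mm of about 12 g, z up as baked; at the start lying flat in the tin, in a row along the tin's y with the others. Two to four are there, the rest are absent
- switch (a joint): angle of the toggle, rad: 0 off (leaning to the machine's -x), 0.9 on (leaning to +x). Stays where it is left; about 1 N at its tip moves it
- switch_tip (a point): centre of the toggle's ball, 15 mm across, 40 mm from its pivot; the toggle stands on the deck at the -y end, beside the fixed jaw. Off, its tip is 146 mm above the counter
- tag1: black price-card holder 30 x 62 mm with a white card, 60 mm high; not part of the job
- tag2: a second such holder; not part of the job
- jar: jar 64 mm across, 95 mm high; not part of the job
- spatula: spatula 280 mm long; not part of the job
- choc_box: black open box of chocolates 115 x 95 x 30 mm; not part of the job
- bowl: white bowl 104 mm across, 50 mm high; not part of the job
- cake: cream cake 96 mm across on a dark 130 mm slate; not part of the job
Things that resemble listed ones, but are neither listed nor needed, are in the scene too. There is more than one size of the part that bears mould_mid; the job needs the largest. Leave any red look-alike of the tin alone.

How it is judged:
On the way, in this order (a step that is already met when the one before it is completed fails the run):
1. the mould stands flat on the deck, clamped between both jaws (contact force between each of jaw, fixed_jaw and mould above 5 N and z of mould_mid in the frame of machine between 0.109 and 0.115 m and angle between mould_mid's own z axis and vertical below 0.05 rad and x of mould_mid in the frame of machine between -0.02 and 0.02 m), for 0.3 s.
2. every biscuit lies flush in a cavity of the clamped mould (all of step 1 and x of biscuit1_mid in the frame of mould_mid between -0.004 and 0.004 m and z of biscuit1_mid in the frame of mould_mid between 0.0035 and 0.0078 m and angle between the z axis of each of biscuit1_mid, biscuit2_mid, biscuit3_mid, biscuit4_mid and the z axis of mould_mid, either way round below 0.1 rad and (y of biscuit1_mid in the frame of mould_mid between -0.0505 and -0.0425 m or y of biscuit1_mid in the frame of mould_mid between -0.0195 and -0.0115 m or y of biscuit1_mid in the frame of mould_mid between 0.0115 and 0.0195 m or y of biscuit1_mid in the frame of mould_mid between 0.0425 and 0.0505 m) and x of biscuit2_mid in the frame of mould_mid between -0.004 and 0.004 m and z of biscuit2_mid in the frame of mould_mid between 0.0035 and 0.0078 m and (y of biscuit2_mid in the frame of mould_mid between -0.0505 and -0.0425 m or y of biscuit2_mid in the frame of mould_mid between -0.0195 and -0.0115 m or y of biscuit2_mid in the frame of mould_mid between 0.0115 and 0.0195 m or y of biscuit2_mid in the frame of mould_mid between 0.0425 and 0.0505 m) and x of biscuit3_mid in the frame of mould_mid between -0.004 and 0.004 m and z of biscuit3_mid in the frame of mould_mid between 0.0035 and 0.0078 m and (y of biscuit3_mid in the frame of mould_mid between -0.0505 and -0.0425 m or y of biscuit3_mid in the frame of mould_mid between -0.0195 and -0.0115 m or y of biscuit3_mid in the frame of mould_mid between 0.0115 and 0.0195 m or y of biscuit3_mid in the frame of mould_mid between 0.0425 and 0.0505 m) and x of biscuit4_mid in the frame of mould_mid between -0.004 and 0.004 m and z of biscuit4_mid in the frame of mould_mid between 0.0035 and 0.0078 m and (y of biscuit4_mid in the frame of mould_mid between -0.0505 and -0.0425 m or y of biscuit4_mid in the frame of mould_mid between -0.0195 and -0.0115 m or y of biscuit4_mid in the frame of mould_mid between 0.0115 and 0.0195 m or y of biscuit4_mid in the frame of mould_mid between 0.0425 and 0.0505 m)), for 0.2 s.
3. the vibrating table is switched on (value of joint switch above 0.65 rad), for 0.2 s.
At the end, for the whole second after the job is handed in: mould flat on the deck within 20 mm of the clamp line, both jaws bearing on it with over 5 N; each biscuit within 4 mm of a cavity centre, top level with the mould top within about 2 mm; toggle beyond 0.65 rad; lid latched (below 0.06 rad); bystanders within 30 mm of their places (all of step 2 and value of joint switch above 0.65 rad and value of joint lid below 0.06 rad); the robot touches nothing.
It fails at once if the lid flies open unchecked (faster than 6 rad/s) (velocity of joint lid above 6 rad/s).
It fails at once if something that is not part of the job is pushed more than 30 mm (distance of any of tag1, tag2, jar, spatula, choc_box, bowl, cake from where it was at the start of the episode above 0.03 m).
Of biscuit1, biscuit2, biscuit3, biscuit4 only 2 to 4 are there at a start; the rules pass over those that are not, and their reading is None.
At some moment in a run one of mould may be knocked a few centimetres aside while the robot is not near it.
Once in a run the grip may slacken for a moment while it holds something.
It also fails if it takes over 210 s, if anything falls off the work surface, if the arm or the gripper's body presses on something with over 40 N, if the wrist force passes 120 N, or if a joint passes its speed limit or range.

## Working session

There is one attempt and no reset: what is moved stays moved. The work goes in short steps, Python scripts to look and compute and a tool call to move; the robot and the scene stay as the last step left them, time stands still between calls to the robot, and variables do not carry over. Pictures are saved under pics/ and viewed, at most 14 in all, crops included, and the job is handed in when it is done.

Besides the shell and the picture viewer there is one more tool, called in YAML: its name, and indented under it one key for each argument. play_rows: Moves the arm, as the interface text tells. Its arguments: {"type":"object","properties":{"series":{"type":"array","items":{"type":"object","properties":{"xyz":{"type":"array","items":{"type":"number"}},"dr":{"type":"array","items":{"type":"number"}}}}},"grip":{"type":"number"},"force":{"type":"number"}},"required":["series"]}

```bash
ls; mkdir -p pics
cat > h.py <<'E'
import numpy as np, cv2
from plant import r
from scipy.spatial.transform import Rotation as R
def grab(n,save=None):
    d=r.get_image(n)
    if save: cv2.imwrite('pics/'+save,cv2.cvtColor(d['frame'],cv2.COLOR_RGB2BGR))
    return d
def pts(d):
    K,E,z=d['camera_matrix'],d['extrinsics'],d['depth']
    v,u=np.mgrid[:z.shape[0],:z.shape[1]]
    p=np.stack([(u-K[0,2])/K[0,0]*z,(v-K[1,2])/K[1,1]*z,z],-1)
    P=p@E[:3,:3].T+E[:3,3]; P[z==0]=np.nan
    return P
def ray(d,u,v,h):
    K,E=d['camera_matrix'],d['extrinsics']
    q=E[:3,:3]@np.array([(u-K[0,2])/K[0,0],(v-K[1,2])/K[1,1],1])
    o=E[:3,3]; return o+q*(h-o[2])/q[2]
E
python3 - <<'E'
from h import *
s=r.sense();print(s['t'],s['eef_pos'],s['eef_rot'],s['opening'],s['contact_force'])
for n in('side','top'):
    d=grab(n,n+'0.png');print(n,d['camera_matrix'].round(1).tolist(),d['extrinsics'].round(3).tolist())
    np.savez(n+'0.npz',**d)
E
```

```text
pics
0.0 [0.2475126  0.62740302 0.25225973] [-5.86727226e-01 -3.08600901e+00  3.02721283e-03] 0.0853033143213611 [-0.8399358   0.27253011 -0.16784982]
side [[496.8, 0.0, 320.0], [0.0, 496.8, 199.5], [0.0, 0.0, 1.0]] [[0.869, -0.357, 0.344, -0.073], [-0.496, -0.631, 0.597, -0.927], [0.004, -0.689, -0.725, 1.271], [0.0, 0.0, 0.0, 1.0]]
top [[366.8, 0.0, 320.5], [0.0, 366.8, 202.4], [0.0, 0.0, 1.0]] [[-0.002, -0.984, 0.18, 0.272], [-1.0, 0.008, 0.031, 0.001], [-0.031, -0.18, -0.983, 1.265], [0.0, 0.0, 0.0, 1.0]]
```

View pics/top0.png

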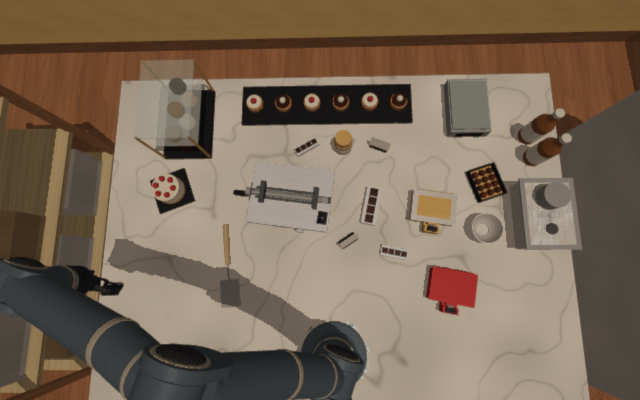

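View pics/side0.png

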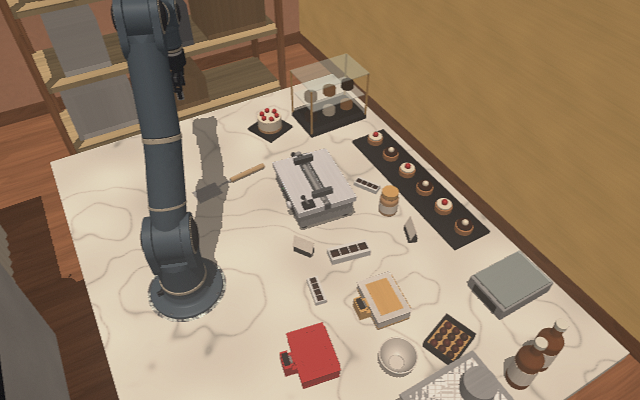

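The top view shows the machine at (290,197) with its crank to the left (+y) and its switch at (322,217). The largest mould is at (370,205), the white tin at (433,207) with its catch at (430,228), and tags at (347,240) and (378,145). The side view shows the same layout. Next I'll measure it all.

```bash
cat > m.py <<'E'
from h import *
d=dict(np.load('top0.npz'));P=pts(d);f=d['frame'].astype(int)
def rect(mask,h,name,minA=15):
    c,_=cv2.findContours(mask.astype(np.uint8),cv2.RETR_EXTERNAL,cv2.CHAIN_APPROX_NONE)
    for k in c:
        if cv2.contourArea(k)<minA: continue
        w=np.array([ray(d,u,v,h)[:2] for u,v in k[:,0]],np.float32)*1000
        (cx,cy),(a,b),an=cv2.minAreaRect(w)
        print(name,'c',round(cx,1),round(cy,1),'size',round(a,1),round(b,1),'ang',round(an,1),'px',k[:,0].mean(0).round())
def box(u0,u1,v0,v1):
    m=np.zeros((400,640),bool);m[v0:v1,u0:u1]=1;return m
Z=P[...,2]
hsv=cv2.cvtColor(d['frame'],cv2.COLOR_RGB2HSV)
print('deck z',np.nanmedian(Z[190:200,270:280]),'counter',np.nanmedian(Z[250:260,300:310]),'mould',Z[190:222,366:374].max(), 'tin',Z[205:209,430:436])
rect(box(235,345,150,240)&(Z>.085)&(Z<.108),.1,'deck',200)
rect(box(235,345,150,240)&(Z>.11),.122,'jaws',10)
rect(box(355,385,180,230)&(Z>.012)&(Z<.05),.024,'mould')
dark=f.sum(2)<200
rect(box(355,385,180,230)&dark,.024,'cav',8)
rect(box(405,460,185,240)&(Z>.03),.0445,'tin',100)
rect(box(405,460,185,240)&(hsv[...,1]>110)&(hsv[...,0]<25),.0445,'orange',20)
rect(box(405,460,215,240)&dark,.051,'catch',5)
rect(box(225,345,150,240)&dark,.1,'darkmachine',8)
im=cv2.cvtColor(d['frame'],cv2.COLOR_RGB2BGR)
cv2.imwrite('pics/cr1.png',cv2.resize(im[155:255,230:380],None,fx=5,fy=5,interpolation=cv2.INTER_CUBIC))
s=dict(np.load('side0.npz'));im=cv2.cvtColor(s['frame'],cv2.COLOR_RGB2BGR)
cv2.imwrite('pics/cr2.png',cv2.resize(im[130:340,260:440],None,fx=2.8,fy=2.8,interpolation=cv2.INTER_CUBIC))
E
python3 m.py
```

```text
deck z 0.09532147289122173 counter 0.0007572849931610781 mould nan tin [[0.04937432 0.04661455 0.04529484 0.04517841 0.04473261 0.04862694]
 [0.04758528 0.04882518 0.04999701 0.04418811 0.04555425 0.04334715]
 [0.04324854 0.04677104 0.04387677 0.04318211 0.04913732 0.04409619]
 [0.04745401 0.04608737 0.04658672 0.04490328 0.04151886 0.04466198]]
deck c 509.4 144.4 size 281.9 205.4 ang 82.4 px [290. 196.]
jaws c 433.4 32.1 size 29.8 39.0 ang 81.5 px [322. 218.]
jaws c 497.3 54.0 size 15.8 69.7 ang 83.0 px [315. 198.]
jaws c 519.9 224.3 size 19.1 71.6 ang 82.3 px [262. 191.]
mould c 488.3 -133.0 size 50.6 131.9 ang 77.9 px [371. 205.]
cav c 444.0 -123.8 size 23.7 20.8 ang 88.6 px [369. 218.]
cav c 474.8 -131.4 size 23.8 20.9 ang 88.6 px [370. 209.]
cav c 504.4 -137.3 size 20.5 24.3 ang 88.3 px [372. 200.]
cav c 535.4 -143.2 size 22.4 22.3 ang 75.0 px [373. 192.]
tin c 462.0 -336.9 size 146.5 142.2 ang 81.1 px [433. 211.]
orange c 408.4 -323.7 size 52.6 35.9 ang 86.6 px [430. 227.]
orange c 478.3 -339.7 size 108.6 68.2 ang 81.3 px [434. 207.]
catch c 404.9 -326.7 size 30.8 16.4 ang 78.1 px [432. 228.]
catch c 410.6 -297.7 size 3.3 23.2 ang 87.0 px [422. 227.]
darkmachine c 436.8 33.4 size 27.1 37.3 ang 78.7 px [322. 217.]
darkmachine c 519.5 298.4 size 45.2 15.6 ang 78.2 px [240. 193.]
darkmachine c 500.4 54.5 size 35.3 61.6 ang 57.7 px [313. 199.]
darkmachine c 523.9 231.0 size 64.7 40.0 ang 15.9 px [262. 192.]
```

View pics/cr1.png

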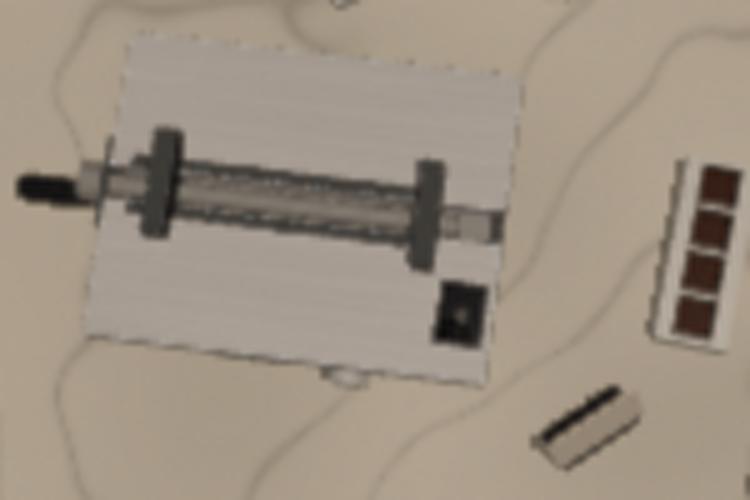

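View pics/cr2.png

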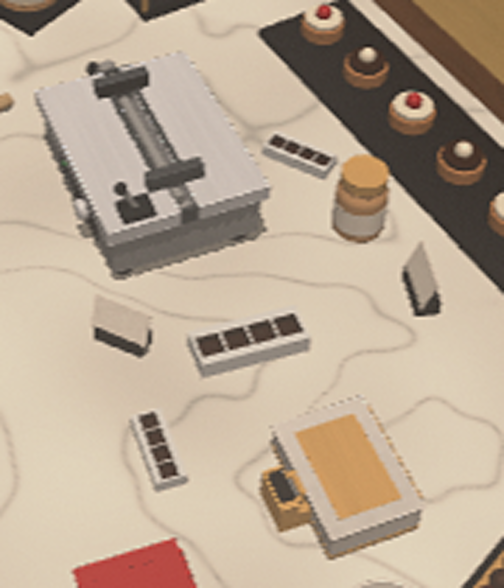

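The crops show the jaws at (160,185) and (427,215) in crop 1, with the handle in line with the clamp at about (45,190). The toggle box is at (460,312), and the tin's catch is at (285,487) in crop 2. I'll start moving towards the mould and refine the handle and lid measurements at the same time.

```bash
cat >> h.py <<'E'
def yawy(s):
    M=R.from_rotvec(s['eef_rot']).as_matrix(); return np.degrees(np.arctan2(M[1,1],M[0,1]))
def to(x,y,z,yaw=None,s=None):
    "print shift (cm, tool axes) and turn (deg) from here to TCP x,y,z (mm), tool y at yaw deg (mod 180), pointing down"
    s=s or r.sense(); M=R.from_rotvec(s['eef_rot']).as_matrix()
    d=M.T@(np.array([x,y,z])/1000-s['eef_pos'])*100
    c=yawy(s)
    if yaw is None: yaw=c
    e=(yaw-c+90)%180-90
    a=np.radians(c+e); T=np.array([[-np.sin(a),np.cos(a),0],[np.cos(a),np.sin(a),0],[0,0,-1]]).T
    T=np.column_stack([np.cross([np.cos(a),np.sin(a),0],[0,0,-1]),[np.cos(a),np.sin(a),0],[0,0,-1]])
    print('xyz',d.round(2).tolist(),'dr',np.degrees(R.from_matrix(M.T@T).as_rotvec()).round(2).tolist())
def st():
    s=r.sense();print('t',round(s['t'],2),'tcp',(s['eef_pos']*1000).round(1),'yawy',yawy(s).round(1),'F',s['contact_force'].round(1),'op',round(s['opening']*1000,1),'g',round(s['grip_force'],1),'q',np.round(s['joint_positions'],2).tolist())
    return s
E
cat > m2.py <<'E'
from m import *
print('----')
rect(box(228,250,180,205)&(Z>.06),.128,'knob')
z=Z[box(228,250,180,205)&dark];print('knob z',np.nanpercentile(z,[5,25,50,75,95]).round(3))
z=P[box(310,335,205,232)&(Z>.125)];print('tip pts',z.round(3).tolist())
E
python3 m2.py|sed -n '/----/,$p'; python3 -c "
from h import *
st();to(500,300,260,77.9);to(488.3,-133,150,77.9)"
```

```text
----
knob c 510.7 270.5 size 42.6 12.8 ang 1.9 px [248. 193.]
knob z [0.053 0.055 0.056 0.058 0.062]
tip pts [[0.469, 0.054, 0.127], [0.466, 0.06, 0.125], [0.462, 0.057, 0.129], [0.462, 0.054, 0.128], [0.431, 0.035, 0.128], [0.431, 0.032, 0.127], [0.424, 0.037, 0.151], [0.425, 0.034, 0.148], [0.426, 0.031, 0.139], [0.421, 0.04, 0.151], [0.421, 0.037, 0.153], [0.421, 0.034, 0.155], [0.421, 0.031, 0.152], [0.418, 0.04, 0.151], [0.418, 0.037, 0.155], [0.418, 0.034, 0.152], [0.418, 0.031, 0.152], [0.418, 0.028, 0.149], [0.415, 0.04, 0.152], [0.415, 0.037, 0.151], [0.414, 0.034, 0.156], [0.415, 0.031, 0.15], [0.415, 0.028, 0.148], [0.412, 0.037, 0.152], [0.412, 0.034, 0.151], [0.411, 0.031, 0.154]]
t 0.1 tcp [247.6 627.5 252.4] yawy 68.5 F [ 0.4 -0.3  0.2] op 85.3 g 0.0 q [-1.22, 0.47, -0.05, 1.53, 0.02, 1.14, -0.08]
xyz [-35.5, -21.2, -0.72] dr [-0.1, -0.0, -9.43]
xyz [-50.3, -61.89, 10.35] dr [-0.1, -0.0, -9.43]
```

play_rows:
  series:
    - {"xyz": [-4, -2.4, 0]}
    - {"xyz": [-8, -4.8, 0]}
    - {"xyz": [-12, -7.2, 0]}
    - {"xyz": [-16, -9.6, 0]}
    - {"xyz": [-20, -12, 0]}
  grip: -1

```text
validation failed for argument at $.se...
```

play_rows:
  series:
    - {"xyz": [-4, -2.4, 0]}
    - {"xyz": [-8, -4.8, 0]}
    - {"xyz": [-12, -7.2, 0]}
    - {"xyz": [-14, -8.4, 0]}
    - {"xyz": [-15.5, -9.2, 0]}

```text
validation failed for argument at $.se...
```

play_rows:
  series:
    - {"xyz": [-1.6, -4.4, 0.5]}
    - {"xyz": [-3.2, -8.8, 1]}
    - {"xyz": [-4.8, -13.2, 1.5]}
    - {"xyz": [-6.4, -17.6, 2]}
    - {"xyz": [-8, -22, 2.5]}

```text
validation failed for argument at $.se...
```

play_rows:
  series:
    - {"xyz": [-1.6, -4.4, 0.5]}
    - {"xyz": [-3.2, -8.8, 1]}
    - {"xyz": [-4.8, -13.2, 1.5]}
    - {"xyz": [-6.4, -17.6, 2]}
    - {"xyz": [-6.8, -18.7, 2.5]}

```text
validation failed for argument at $.se...
```

Run:
```python
from h import *
st();to(488.3,-133,130,77.9);to(488.3,-133,25,77.9)
```

```text
t 0.1 tcp [247.6 627.5 252.4] yawy 68.5 F [ 0.4 -0.3  0.2] op 85.3 g 0.0 q [-1.22, 0.47, -0.05, 1.53, 0.02, 1.14, -0.08]
xyz [-50.3, -61.88, 12.35] dr [-0.1, -0.0, -9.43]
xyz [-50.3, -61.86, 22.85] dr [-0.1, -0.0, -9.43]
```

play_rows:
  series:
    - {"xyz": [-4, -2.4, 0], "dr": [0, 0, 0]}
    - {"xyz": [-8, -4.8, 0], "dr": [0, 0, 0]}
    - {"xyz": [-12, -7.2, 0], "dr": [0, 0, 0]}
    - {"xyz": [-16, -9.6, 0], "dr": [0, 0, 0]}
    - {"xyz": [-20, -12, 0], "dr": [0, 0, 0]}
  grip: -1
  force: 40

```text
t: 0.6
eef_pos: [0.3905, 0.441, 0.253]
eef_rot: [-0.587, -3.086, 0.001]
contact_force: [1.1, -0.6, -0.4]
opening: 0.0854
grip_force: 0.0
```

play_rows:
  series:
    - {"xyz": [-4, -2.4, 0], "dr": [0, 0, 0]}
    - {"xyz": [-8, -4.8, 0], "dr": [0, 0, 0]}
    - {"xyz": [-12, -7.2, 0], "dr": [0, 0, 0]}
    - {"xyz": [-15.5, -9.2, 0], "dr": [0, 0, 0]}
    - {"xyz": [-15.5, -9.2, 0], "dr": [0, 0, 0]}

```text
t: 1.1
eef_pos: [0.5044, 0.2933, 0.2531]
eef_rot: [0.604, 3.08, -0.005]
contact_force: [-0.4, 0.1, 0.2]
opening: 0.0852
grip_force: 0.0
```

play_rows:
  series:
    - {"xyz": [-1.6, -4.4, 0.5], "dr": [0, 0, 0]}
    - {"xyz": [-3.2, -8.8, 1], "dr": [0, 0, 0]}
    - {"xyz": [-4.8, -13.2, 1.5], "dr": [0, 0, 0]}
    - {"xyz": [-6.4, -17.6, 2], "dr": [0, 0, 0]}
    - {"xyz": [-8, -22, 2.5], "dr": [0, 0, 0]}

```text
t: 1.6
eef_pos: [0.4931, 0.0654, 0.2279]
eef_rot: [-0.585, -3.086, -0.0]
contact_force: [1.0, -0.8, 0.4]
opening: 0.0855
grip_force: 0.0
```

play_rows:
  series:
    - {"xyz": [-1.6, -4.4, 0.5], "dr": [0, 0, 0]}
    - {"xyz": [-3.2, -8.8, 1], "dr": [0, 0, 0]}
    - {"xyz": [-4.8, -13.2, 1.5], "dr": [0, 0, 0]}
    - {"xyz": [-6.8, -18.7, 2.5], "dr": [0, 0, 0]}
    - {"xyz": [-6.8, -18.7, 2.5], "dr": [0, 0, 0]}

```text
t: 2.1
eef_pos: [0.4868, -0.1381, 0.2026]
eef_rot: [-0.6, -3.083, 0.004]
contact_force: [-1.4, 0.1, 0.4]
opening: 0.0855
grip_force: 0.0
```

Run:
```python
from h import *
st();to(488.3,-133,130,77.9);to(488.3,-133,25,77.9)
```

```text
t 2.1 tcp [ 486.8 -138.1  202.6] yawy 68.0 F [-1.4  0.1  0.4] op 85.5 g 0.0 q [-0.07, 0.25, 0.31, 2.0, -0.09, 0.9, 1.48]
xyz [0.04, 0.55, 7.26] dr [-0.16, -0.05, -9.93]
xyz [0.04, 0.58, 17.76] dr [-0.16, -0.05, -9.93]
```

play_rows:
  series:
    - {"xyz": [0.05, 0.55, 3], "dr": [0, 0, -5]}
    - {"xyz": [0.05, 0.55, 7], "dr": [0, 0, -9.9]}
    - {"xyz": [0.05, 0.55, 11], "dr": [0, 0, -9.9]}
    - {"xyz": [0.05, 0.55, 11], "dr": [0, 0, -9.9]}
    - {"xyz": [0.05, 0.55, 11], "dr": [0, 0, -9.9]}

```text
t: 2.6
eef_pos: [0.4901, -0.1265, 0.0934]
eef_rot: [-0.317, -3.124, -0.0]
contact_force: [0.1, -0.8, -0.0]
opening: 0.0857
grip_force: 0.0
```

Run:
```python
from h import *
st();to(488.3,-133,26,77.9)
```

```text
t 2.6 tcp [ 490.1 -126.5   93.4] yawy 78.4 F [ 0.1 -0.8 -0. ] op 85.7 g 0.0 q [-0.02, 0.41, 0.24, 2.09, -0.15, 0.66, 1.69]
xyz [0.03, -0.67, 6.74] dr [0.01, -0.07, 0.51]
```

play_rows:
  series:
    - {"xyz": [0, -0.6, 2], "dr": [0, 0, 0.5]}
    - {"xyz": [0, -0.6, 5], "dr": [0, 0, 0.5]}
    - {"xyz": [0, -0.6, 6.7], "dr": [0, 0, 0.5]}
    - {"xyz": [0, -0.6, 6.7], "dr": [0, 0, 0.5]}
    - {"xyz": [0, -0.6, 6.7], "dr": [0, 0, 0.5]}

```text
t: 3.1
eef_pos: [0.4904, -0.1331, 0.0281]
eef_rot: [0.331, 3.121, 0.0]
contact_force: [0.1, 0.7, 0.2]
opening: 0.0852
grip_force: 0.0
```

play_rows:
  series:
    - {"xyz": [0, 0, 0], "dr": [0, 0, 0]}
    - {"xyz": [0, 0, 0], "dr": [0, 0, 0]}
    - {"xyz": [0, 0, 0], "dr": [0, 0, 0]}
    - {"xyz": [0, 0, 0], "dr": [0, 0, 0]}
    - {"xyz": [0, 0, 0], "dr": [0, 0, 0]}
  grip: 1
  force: 60

```text
t: 3.6
eef_pos: [0.4897, -0.133, 0.0278]
eef_rot: [0.331, 3.122, 0.001]
contact_force: [-1.6, 0.8, 9.1]
opening: 0.0486
grip_force: 61.9
```

Run:
```python
from h import *
st()
```

```text
t 3.6 tcp [ 489.7 -133.    27.8] yawy 77.9 F [-1.6  0.8  9.1] op 48.6 g 61.9 q [0.03, 0.53, 0.2, 2.12, -0.2, 0.51, 1.73]
```

play_rows:
  series:
    - {"xyz": [0, 0, -1.5], "dr": [0, 0, 0]}
    - {"xyz": [0, 0, -5], "dr": [0, 0, 0]}
    - {"xyz": [0, 0, -9], "dr": [0, 0, 0]}
    - {"xyz": [0, 0, -13], "dr": [0, 0, 0]}
    - {"xyz": [0, 0, -17], "dr": [0, 0, 0]}

```text
t: 4.1
eef_pos: [0.4877, -0.1329, 0.1976]
eef_rot: [-0.332, -3.123, -0.0]
contact_force: [1.5, 0.1, -3.8]
opening: 0.0487
grip_force: 64.4
```

play_rows:
  series:
    - {"xyz": [0, 0, -3], "dr": [0, 0, 8]}
    - {"xyz": [0, 0, -5], "dr": [0, 0, 16]}
    - {"xyz": [0, 0, -5.5], "dr": [0, 0, 24]}
    - {"xyz": [0, 0, -5.5], "dr": [0, 0, 32]}
    - {"xyz": [0, 0, -5.5], "dr": [0, 0, 40]}

```text
t: 4.6
eef_pos: [0.4879, -0.1329, 0.2512]
eef_rot: [-1.388, -2.817, -0.0]
contact_force: [-0.5, -0.7, -3.6]
opening: 0.0485
grip_force: 69.7
```

play_rows:
  series:
    - {"xyz": [0, 0, 0], "dr": [0, 0, 8]}
    - {"xyz": [0, 0, 0], "dr": [0, 0, 16]}
    - {"xyz": [0, 0, 0], "dr": [0, 0, 24]}
    - {"xyz": [0, 0, 0], "dr": [0, 0, 32]}
    - {"xyz": [0, 0, 0], "dr": [0, 0, 40]}

```text
t: 5.1
eef_pos: [0.4878, -0.1328, 0.2508]
eef_rot: [-2.268, -2.172, 0.001]
contact_force: [-0.1, -0.6, -4.1]
opening: 0.0486
grip_force: 69.8
```

Run:
```python
from h import *
st();to(508,134.5,240,-7.6)
```

```text
t 5.1 tcp [ 487.8 -132.8  250.8] yawy -2.5 F [-0.1 -0.6 -4.1] op 48.6 g 69.8 q [-0.25, 0.2, 0.5, 1.95, -0.11, 1.01, 0.26]
xyz [26.79, 0.87, 1.09] dr [-0.09, -0.03, 5.13]
```

play_rows:
  series:
    - {"xyz": [4, 0.1, 0], "dr": [0, 0, 2.5]}
    - {"xyz": [8.5, 0.2, 0], "dr": [0, 0, 5]}
    - {"xyz": [13, 0.4, 0.2], "dr": [0, 0, 5.1]}
    - {"xyz": [17.5, 0.6, 0.4], "dr": [0, 0, 5.1]}
    - {"xyz": [22, 0.8, 0.4], "dr": [0, 0, 5.1]}

```text
t: 5.6
eef_pos: [0.5037, 0.088, 0.2468]
eef_rot: [-2.357, -2.076, 0.002]
contact_force: [1.5, -0.5, -4.2]
opening: 0.0483
grip_force: 69.8
```

play_rows:
  series:
    - {"xyz": [3, 0.5, 0], "dr": [0, 0, 0]}
    - {"xyz": [4.8, 0.5, 0], "dr": [0, 0, 0]}
    - {"xyz": [4.8, 0.5, 0], "dr": [0, 0, 0]}
    - {"xyz": [4.8, 0.5, 0], "dr": [0, 0, 0]}
    - {"xyz": [4.8, 0.5, 0], "dr": [0, 0, 0]}

```text
t: 6.1
eef_pos: [0.5155, 0.1317, 0.2471]
eef_rot: [2.359, 2.074, -0.002]
contact_force: [0.2, 0.4, -3.9]
opening: 0.0486
grip_force: 69.8
```

Run:
```python
from h import *
st();to(508,134.5,145,-7.6)
d=grab('side','side1.png')
im=cv2.cvtColor(d['frame'],cv2.COLOR_RGB2BGR)[70:270,220:420]
cv2.imwrite('pics/s1.png',cv2.resize(im,None,fx=2.5,fy=2.5,interpolation=cv2.INTER_CUBIC))
```

```text
t 6.1 tcp [515.5 131.7 247.1] yawy -7.4 F [ 0.2  0.4 -3.9] op 48.6 g 69.8 q [-0.62, 0.25, 0.35, 1.9, -0.1, 1.02, -0.36]
xyz [0.19, -0.77, 10.21] dr [-0.04, 0.05, 0.24]
```

View pics/s1.png

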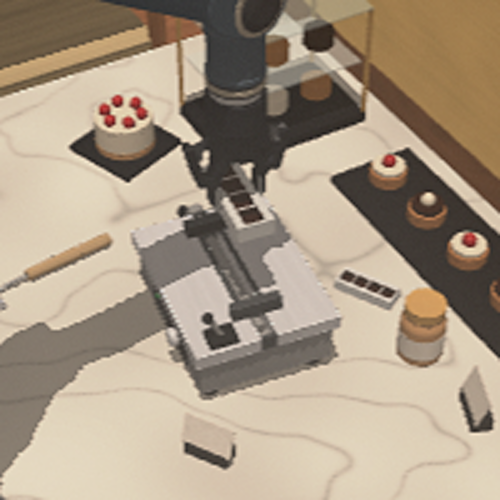

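The mould is held level and aligned above the clamp. I'll lower it now.

play_rows:
  series:
    - {"xyz": [0.2, -0.75, 3], "dr": [0, 0, 0.2]}
    - {"xyz": [0.2, -0.75, 6], "dr": [0, 0, 0.2]}
    - {"xyz": [0.2, -0.75, 9], "dr": [0, 0, 0.2]}
    - {"xyz": [0.2, -0.75, 10], "dr": [0, 0, 0.2]}
    - {"xyz": [0.2, -0.75, 10], "dr": [0, 0, 0.2]}

```text
t: 6.65
eef_pos: [0.508, 0.1353, 0.1463]
eef_rot: [-2.362, -2.071, 0.005]
contact_force: [0.5, -0.7, -3.0]
opening: 0.0488
grip_force: 69.7
```

Run:
```python
from h import *
st();to(508,134.5,129,-7.6)
```

```text
t 6.65 tcp [508.  135.3 146.3] yawy -7.5 F [ 0.5 -0.7 -3. ] op 48.8 g 69.7 q [-0.6, 0.36, 0.32, 2.01, -0.16, 0.8, -0.32]
xyz [-0.08, 0.02, 1.73] dr [-0.15, 0.1, 0.09]
```

play_rows:
  series:
    - {"xyz": [0, 0, 0.6], "dr": [0, 0, 0]}
    - {"xyz": [0, 0, 1.2], "dr": [0, 0, 0]}
    - {"xyz": [0, 0, 1.6], "dr": [0, 0, 0]}
    - {"xyz": [0, 0, 1.8], "dr": [0, 0, 0]}
    - {"xyz": [0, 0, 1.8], "dr": [0, 0, 0]}

```text
t: 7.15
eef_pos: [0.5087, 0.1365, 0.1292]
eef_rot: [-2.361, -2.073, 0.0]
contact_force: [0.7, -0.3, -2.9]
opening: 0.0481
grip_force: 69.9
```

play_rows:
  series:
    - {"xyz": [0, 0, 0], "dr": [0, 0, 0]}
    - {"xyz": [0, 0, 0], "dr": [0, 0, 0]}
    - {"xyz": [0, 0, 0], "dr": [0, 0, 0]}
    - {"xyz": [0, 0, 0], "dr": [0, 0, 0]}
    - {"xyz": [0, 0, 0], "dr": [0, 0, 0]}
  grip: -1

```text
t: 7.65
eef_pos: [0.5089, 0.1365, 0.1295]
eef_rot: [2.361, 2.073, 0.001]
contact_force: [-0.1, -0.1, 0.3]
opening: 0.0852
grip_force: 0.0
```

play_rows:
  series:
    - {"xyz": [0, 0, -2], "dr": [0, 0, 0]}
    - {"xyz": [0, 0, -5], "dr": [0, 0, 0]}
    - {"xyz": [0, 0, -9], "dr": [0, 0, 0]}
    - {"xyz": [0, 0, -12], "dr": [0, 0, 0]}
    - {"xyz": [0, 0, -12], "dr": [0, 0, 0]}

```text
t: 8.15
eef_pos: [0.5114, 0.137, 0.2538]
eef_rot: [2.359, 2.071, 0.014]
contact_force: [0.9, 0.4, 0.8]
opening: 0.0853
grip_force: 0.0
```

play_rows:
  series:
    - {"xyz": [0, -4, 0], "dr": [0, 0, 0]}
    - {"xyz": [-5, -4, 0], "dr": [0, 0, 0]}
    - {"xyz": [-9.5, -4, 0], "dr": [0, 0, 0]}
    - {"xyz": [-14, -4, 0], "dr": [0, 0, 0]}
    - {"xyz": [-18, -4, 0], "dr": [0, 0, 0]}

```text
t: 8.65
eef_pos: [0.4447, -0.0389, 0.2487]
eef_rot: [-2.361, -2.072, 0.001]
contact_force: [0.6, -0.1, -0.5]
opening: 0.0857
grip_force: 0.0
```

```bash
cat > m3.py <<'E'
from h import *
st()
d=grab('top','top2.png');np.savez('top2.npz',**d)
e=grab('side');np.savez('side2.npz',**e)
a=cv2.cvtColor(d['frame'],cv2.COLOR_RGB2BGR)[155:245,225:345]
b=cv2.cvtColor(e['frame'],cv2.COLOR_RGB2BGR)[140:240,260:393]
cv2.imwrite('pics/two2.png',np.hstack([cv2.resize(a,(400,300),interpolation=cv2.INTER_CUBIC),cv2.resize(b,(400,300),interpolation=cv2.INTER_CUBIC)]))
E
python3 m3.py
```

```text
t 8.65 tcp [444.7 -38.9 248.7] yawy -7.5 F [ 0.6 -0.1 -0.5] op 85.7 g 0.0 q [-0.45, 0.09, 0.48, 2.08, -0.05, 0.99, -0.07]
```

View pics/two2.png

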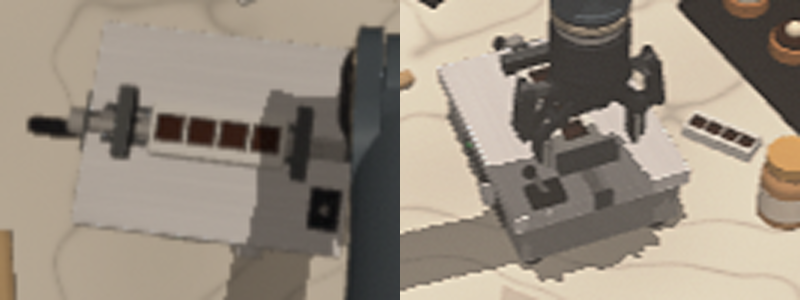

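The mould lies between the jaws: left half (152–282, 128), with the handle at (45,125). Next I'll measure the handle.

```bash
cat > m4.py <<'E'
from h import *
import m
def run(f):
    d=dict(np.load(f));m.d=d;P=pts(d);Z=P[...,2];F=d['frame'].astype(int).sum(2)
    m.rect(m.box(226,252,180,205)&(F<190),.0575,'knob',8)
    m.rect(m.box(265,320,180,215)&(F<200)&(Z>.11),.124,'cav',8)
    q=P[m.box(226,252,180,205)&(F<190)];q=q[~np.isnan(q[:,2])]
    print('knob pts z',np.percentile(q[:,2],[10,50,90]).round(4),'med xy',np.median(q,0).round(4))
    q=P[178:205,238:256];q=q[q[...,2]>.03]
    for p in q[::3]: print(p.round(3).tolist(),end=' ')
run('top0.npz');print();run('top2.npz')
s=dict(np.load('side0.npz'));
E
python3 m4.py | sed -n '/knob/,$p' | grep -v "tin\|orange"
```

```text
knob c 528.5 309.2 size 46.8 16.1 ang 78.2 px [240. 193.]
cav c 495.3 55.2 size 15.9 64.6 ang 89.6 px [315. 198.]
knob pts z [0.0535 0.0565 0.0609] med xy [0.5284 0.3119 0.0565]
[0.569, 0.256, 0.099] [0.564, 0.255, 0.105] [0.562, 0.256, 0.098] [0.558, 0.255, 0.101] [0.555, 0.258, 0.101] [0.553, 0.263, 0.097] [0.552, 0.252, 0.099] [0.548, 0.258, 0.103] [0.545, 0.265, 0.098] [0.545, 0.255, 0.101] [0.541, 0.261, 0.103] [0.541, 0.251, 0.102] [0.538, 0.264, 0.102] [0.537, 0.254, 0.105] [0.536, 0.279, 0.096] [0.535, 0.268, 0.1] [0.536, 0.259, 0.094] [0.532, 0.281, 0.101] [0.532, 0.271, 0.099] [0.533, 0.263, 0.091] [0.538, 0.319, 0.057] [0.54, 0.31, 0.05] [0.529, 0.281, 0.098] [0.528, 0.271, 0.101] [0.528, 0.261, 0.099] [0.529, 0.252, 0.094] [0.534, 0.311, 0.058] [0.535, 0.301, 0.056] [0.525, 0.281, 0.1] [0.525, 0.271, 0.1] [0.526, 0.262, 0.094] [0.525, 0.252, 0.097] [0.532, 0.312, 0.055] [0.53, 0.3, 0.06] [0.522, 0.281, 0.099] [0.522, 0.271, 0.1] [0.523, 0.262, 0.094] [0.523, 0.252, 0.094] [0.526, 0.309, 0.065] [0.528, 0.301, 0.057] [0.52, 0.282, 0.092] [0.519, 0.271, 0.097] [0.52, 0.263, 
[... 2057 characters left out ...]
252, 0.093] [0.524, 0.311, 0.059] [0.523, 0.3, 0.061] [0.516, 0.282, 0.095] [0.517, 0.273, 0.091] [0.519, 0.265, 0.082] [0.522, 0.319, 0.051] [0.521, 0.308, 0.056] [0.52, 0.297, 0.058] [0.522, 0.288, 0.052] [0.511, 0.267, 0.101] [0.512, 0.257, 0.1] [0.508, 0.27, 0.099] [0.508, 0.26, 0.101] [0.508, 0.251, 0.099] [0.505, 0.264, 0.099] [0.504, 0.253, 0.103] [0.502, 0.267, 0.1] [0.502, 0.257, 0.099] [0.498, 0.27, 0.1] [0.498, 0.26, 0.101] [0.498, 0.25, 0.099] [0.495, 0.263, 0.102] [0.495, 0.254, 0.099] [0.492, 0.263, 0.099] [0.491, 0.253, 0.104] [0.489, 0.267, 0.099] [0.488, 0.256, 0.101] [0.485, 0.269, 0.101] [0.484, 0.259, 0.103] [0.485, 0.25, 0.101] [0.481, 0.262, 0.103] [0.481, 0.253, 0.102]
```

```bash
python3 -c "
from h import *
to(529,318,200,-7.5)"
```

```text
xyz [36.88, 3.39, 4.84] dr [-0.04, 0.07, -0.49]
```

play_rows:
  series:
    - {"xyz": [4.8, 0.8, 0], "dr": [0, 0, 0]}
    - {"xyz": [9.6, 1.6, 0], "dr": [0, 0, 0]}
    - {"xyz": [14.4, 2.4, 0], "dr": [0, 0, 0]}
    - {"xyz": [19, 3.2, 0], "dr": [0, 0, 0]}
    - {"xyz": [23.5, 3.4, 0], "dr": [0, 0, 0]}

```text
t: 9.25
eef_pos: [0.5101, 0.1943, 0.2484]
eef_rot: [-2.36, -2.073, 0.001]
contact_force: [0.6, 0.1, -0.4]
opening: 0.0853
grip_force: 0.0
```

play_rows:
  series:
    - {"xyz": [4.8, 0, 0.5], "dr": [0, 0, 0]}
    - {"xyz": [9.6, 0, 2], "dr": [0, 0, 0]}
    - {"xyz": [13.4, 0, 4.8], "dr": [0, 0, 0]}
    - {"xyz": [13.4, 0, 4.8], "dr": [0, 0, 0]}
    - {"xyz": [13.4, 0, 4.8], "dr": [0, 0, 0]}

```text
t: 9.75
eef_pos: [0.5259, 0.3255, 0.1991]
eef_rot: [-2.358, -2.076, 0.006]
contact_force: [0.8, -1.9, 0.3]
opening: 0.0852
grip_force: 0.0
```

```bash
python3 -c "
from h import *
st();to(529,318,60,-7.5)"
```

```text
t 9.75 tcp [525.9 325.5 199.1] yawy -7.3 F [ 0.8 -1.9  0.3] op 85.2 g 0.0 q [-0.83, 0.43, 0.28, 1.74, -0.14, 0.99, -0.63]
xyz [-0.67, 0.44, 13.91] dr [-0.16, 0.16, 0.22]
```

play_rows:
  series:
    - {"xyz": [-0.6, 0.4, 3], "dr": [0, 0, 0.2]}
    - {"xyz": [-0.6, 0.4, 7], "dr": [0, 0, 0.2]}
    - {"xyz": [-0.6, 0.4, 11], "dr": [0, 0, 0.2]}
    - {"xyz": [-0.6, 0.4, 13.9], "dr": [0, 0, 0.2]}
    - {"xyz": [-0.6, 0.4, 13.9], "dr": [0, 0, 0.2]}

```text
t: 10.25
eef_pos: [0.5283, 0.315, 0.0591]
eef_rot: [-2.366, -2.066, 0.012]
contact_force: [-0.3, -1.2, -0.4]
opening: 0.0851
grip_force: 0.0
```

```bash
python3 -c "
from h import *
st();to(529,318,60,-7.5)"
```

```text
t 10.25 tcp [528.3 315.   59.1] yawy -7.8 F [-0.3 -1.2 -0.4] op 85.1 g 0.0 q [-0.78, 0.6, 0.23, 1.84, -0.2, 0.72, -0.57]
xyz [0.3, 0.03, -0.09] dr [-0.31, 0.32, -0.26]
```

play_rows:
  series:
    - {"xyz": [0.3, 0, -0.1], "dr": [0, 0, 0]}
    - {"xyz": [0.3, 0, -0.1], "dr": [0, 0, 0]}
    - {"xyz": [0.3, 0, -0.1], "dr": [0, 0, 0]}
    - {"xyz": [0.3, 0, -0.1], "dr": [0, 0, 0]}
    - {"xyz": [0.3, 0, -0.1], "dr": [0, 0, 0]}
  grip: 1
  force: 50

```text
t: 10.75
eef_pos: [0.5322, 0.3214, 0.0647]
eef_rot: [2.364, 2.068, 0.005]
contact_force: [1.1, 0.2, 4.7]
opening: 0.0171
grip_force: 49.5
```

play_rows:
  series:
    - {"xyz": [0, 0, 0], "dr": [0, 0, 0]}
    - {"xyz": [0, 0, 0], "dr": [0, 0, 0]}

```text
t: 10.95
eef_pos: [0.5322, 0.3214, 0.0646]
eef_rot: [2.364, 2.068, 0.004]
contact_force: [1.2, -0.7, 6.8]
opening: 0.0169
grip_force: 49.6
```

```bash
python3 -c "
from h import *
st()"
```

```text
t 10.95 tcp [532.2 321.4  64.6] yawy -7.6 F [ 1.2 -0.7  6.8] op 16.9 g 49.6 q [-0.78, 0.6, 0.23, 1.83, -0.2, 0.73, -0.57]
```

play_rows:
  series:
    - {"xyz": [0, 1.24, -0.2], "dr": [0, 0, 0]}
    - {"xyz": [0, 2.35, -0.76], "dr": [0, 0, 0]}
    - {"xyz": [0, 3.24, -1.65], "dr": [0, 0, 0]}
    - {"xyz": [0, 3.8, -2.76], "dr": [0, 0, 0]}
    - {"xyz": [0, 4, -4], "dr": [0, 0, 0]}

```text
t: 11.45
eef_pos: [0.5747, 0.3158, 0.1026]
eef_rot: [2.361, 2.065, 0.011]
contact_force: [8.2, 2.9, -8.1]
opening: 0.0168
grip_force: 51.2
```

```bash
python3 -c "
from h import *
st()"
```

```text
t 11.45 tcp [574.7 315.8 102.6] yawy -7.7 F [ 8.2  2.9 -8.1] op 16.8 g 51.2 q [-0.74, 0.59, 0.25, 1.73, -0.19, 0.83, -0.54]
```

play_rows:
  series:
    - {"xyz": [0, -0.2, -1.24], "dr": [0, 0, 0]}
    - {"xyz": [0, -0.76, -2.35], "dr": [0, 0, 0]}
    - {"xyz": [0, -1.65, -3.24], "dr": [0, 0, 0]}
    - {"xyz": [0, -2.76, -3.8], "dr": [0, 0, 0]}
    - {"xyz": [0, -4, -4], "dr": [0, 0, 0]}

```text
t: 11.95
eef_pos: [0.5348, 0.3209, 0.1451]
eef_rot: [2.362, 2.064, 0.013]
contact_force: [7.3, 0.4, -5.4]
opening: 0.0172
grip_force: 51.5
```

play_rows:
  series:
    - {"xyz": [0, -1.24, 0.2], "dr": [0, 0, 0]}
    - {"xyz": [0, -2.35, 0.76], "dr": [0, 0, 0]}
    - {"xyz": [0, -3.24, 1.65], "dr": [0, 0, 0]}
    - {"xyz": [0, -3.8, 2.76], "dr": [0, 0, 0]}
    - {"xyz": [0, -4, 4], "dr": [0, 0, 0]}

```text
t: 12.45
eef_pos: [0.4955, 0.3262, 0.1054]
eef_rot: [2.362, 2.065, 0.013]
contact_force: [6.5, -1.9, 5.9]
opening: 0.0168
grip_force: 52.7
```

play_rows:
  series:
    - {"xyz": [0, 0.2, 1.24], "dr": [0, 0, 0]}
    - {"xyz": [0, 0.76, 2.35], "dr": [0, 0, 0]}
    - {"xyz": [0, 1.65, 3.24], "dr": [0, 0, 0]}
    - {"xyz": [0, 2.76, 3.8], "dr": [0, 0, 0]}
    - {"xyz": [0, 4, 4], "dr": [0, 0, 0]}

```text
t: 12.95
eef_pos: [0.5312, 0.3214, 0.0645]
eef_rot: [-2.364, -2.067, 0.001]
contact_force: [-5.2, 0.3, 10.8]
opening: 0.0169
grip_force: 53.2
```

```bash
python3 -c "
from h import *
st()"
```

```text
t 12.95 tcp [531.2 321.4  64.5] yawy -7.7 F [-5.2  0.3 10.8] op 16.9 g 53.2 q [-0.78, 0.6, 0.23, 1.83, -0.2, 0.73, -0.57]
```

play_rows:
  series:
    - {"xyz": [0, 1.24, -0.2], "dr": [0, 0, 0]}
    - {"xyz": [0, 2.35, -0.76], "dr": [0, 0, 0]}
    - {"xyz": [0, 3.24, -1.65], "dr": [0, 0, 0]}
    - {"xyz": [0, 3.8, -2.76], "dr": [0, 0, 0]}
    - {"xyz": [0, 4, -4], "dr": [0, 0, 0]}

```text
t: 13.45
eef_pos: [0.5748, 0.3158, 0.1031]
eef_rot: [2.362, 2.065, 0.011]
contact_force: [8.1, 2.1, -7.5]
opening: 0.0166
grip_force: 51.2
```

play_rows:
  series:
    - {"xyz": [0, -0.2, -1.24], "dr": [0, 0, 0]}
    - {"xyz": [0, -0.76, -2.35], "dr": [0, 0, 0]}
    - {"xyz": [0, -1.65, -3.24], "dr": [0, 0, 0]}
    - {"xyz": [0, -2.76, -3.8], "dr": [0, 0, 0]}
    - {"xyz": [0, -4, -4], "dr": [0, 0, 0]}

```text
t: 13.95
eef_pos: [0.5348, 0.3209, 0.1452]
eef_rot: [2.362, 2.064, 0.013]
contact_force: [6.1, 1.3, -7.7]
opening: 0.0169
grip_force: 51.3
```

play_rows:
  series:
    - {"xyz": [0, -1.24, 0.2], "dr": [0, 0, 0]}
    - {"xyz": [0, -2.35, 0.76], "dr": [0, 0, 0]}
    - {"xyz": [0, -3.24, 1.65], "dr": [0, 0, 0]}
    - {"xyz": [0, -3.8, 2.76], "dr": [0, 0, 0]}
    - {"xyz": [0, -4, 4], "dr": [0, 0, 0]}

```text
t: 14.45
eef_pos: [0.4956, 0.3262, 0.1058]
eef_rot: [2.362, 2.065, 0.013]
contact_force: [5.6, -2.4, 5.4]
opening: 0.0168
grip_force: 52.7
```

play_rows:
  series:
    - {"xyz": [0, 0.2, 1.24], "dr": [0, 0, 0]}
    - {"xyz": [0, 0.76, 2.35], "dr": [0, 0, 0]}
    - {"xyz": [0, 1.65, 3.24], "dr": [0, 0, 0]}
    - {"xyz": [0, 2.76, 3.8], "dr": [0, 0, 0]}
    - {"xyz": [0, 4, 4], "dr": [0, 0, 0]}

```text
t: 14.95
eef_pos: [0.5312, 0.3214, 0.0646]
eef_rot: [-2.364, -2.067, 0.001]
contact_force: [-5.8, 0.1, 9.7]
opening: 0.0168
grip_force: 53.1
```

```bash
cat > m5.py <<'E'
from h import *
import m
st();d=grab('top');m.d=d;P=pts(d);Z=P[...,2];F=d['frame'].astype(int).sum(2)
print('----');m.rect(m.box(255,325,175,215)&(F<200)&(Z>.11),.124,'jaw/cav',8)
im=cv2.cvtColor(d['frame'],cv2.COLOR_RGB2BGR)[155:245,225:345]
cv2.imwrite('pics/t5.png',cv2.resize(im,(600,450),interpolation=cv2.INTER_CUBIC))
E
python3 m5.py | sed -n '/^t \|^----/,$p' | tail -12
```

```text
t 14.95 tcp [531.2 321.4  64.6] yawy -7.7 F [-5.8  0.1  9.7] op 16.8 g 53.1 q [-0.77, 0.6, 0.22, 1.83, -0.19, 0.73, -0.58]
----
jaw/cav c 446.9 33.2 size 15.8 6.4 ang 89.6 px [322. 213.]
jaw/cav c 500.2 84.9 size 21.9 21.1 ang 79.1 px [305. 197.]
jaw/cav c 504.6 114.9 size 22.6 22.2 ang 78.1 px [296. 195.]
jaw/cav c 508.9 144.8 size 22.5 19.5 ang 89.5 px [286. 194.]
jaw/cav c 512.4 176.7 size 22.4 19.6 ang 89.5 px [277. 193.]
jaw/cav c 497.0 54.5 size 13.8 62.4 ang 83.1 px [315. 198.]
jaw/cav c 515.1 204.0 size 13.7 62.9 ang 78.9 px [268. 192.]
```

About 5 mm of gap remains, so I'll do another quarter turn, then go in finer steps.

play_rows:
  series:
    - {"xyz": [0, 1.24, -0.2], "dr": [0, 0, 0]}
    - {"xyz": [0, 2.35, -0.76], "dr": [0, 0, 0]}
    - {"xyz": [0, 3.24, -1.65], "dr": [0, 0, 0]}
    - {"xyz": [0, 3.8, -2.76], "dr": [0, 0, 0]}
    - {"xyz": [0, 4, -4], "dr": [0, 0, 0]}

```text
t: 15.5
eef_pos: [0.5748, 0.3158, 0.1031]
eef_rot: [2.362, 2.065, 0.011]
contact_force: [6.8, 2.7, -8.4]
opening: 0.0166
grip_force: 51.2
```

play_rows:
  series:
    - {"xyz": [0, -0.05, -0.62], "dr": [0, 0, 0]}
    - {"xyz": [0, -0.2, -1.24], "dr": [0, 0, 0]}
    - {"xyz": [0, -0.2, -1.24], "dr": [0, 0, 0]}

```text
t: 15.8
eef_pos: [0.5726, 0.3161, 0.118]
eef_rot: [2.362, 2.065, 0.013]
contact_force: [5.3, 1.1, 1.0]
opening: 0.0169
grip_force: 52.1
```

play_rows:
  series:
    - {"xyz": [0, -0.26, -0.6], "dr": [0, 0, 0]}
    - {"xyz": [0, -0.56, -1.11], "dr": [0, 0, 0]}
    - {"xyz": [0, -0.56, -1.11], "dr": [0, 0, 0]}

```text
t: 16.1
eef_pos: [0.5668, 0.3169, 0.1289]
eef_rot: [2.362, 2.065, 0.013]
contact_force: [4.8, 2.4, 1.1]
opening: 0.0168
grip_force: 52.0
```

play_rows:
  series:
    - {"xyz": [0, -0.42, -0.47], "dr": [0, 0, 0]}
    - {"xyz": [0, -0.88, -0.88], "dr": [0, 0, 0]}
    - {"xyz": [0, -0.88, -0.88], "dr": [0, 0, 0]}

```text
t: 16.4
eef_pos: [0.5591, 0.3178, 0.1369]
eef_rot: [2.361, 2.064, 0.015]
contact_force: [8.9, 2.2, -5.4]
opening: 0.0166
grip_force: 51.4
```

play_rows:
  series:
    - {"xyz": [0, -0.54, -0.32], "dr": [0, 0, 0]}
    - {"xyz": [0, -1.11, -0.57], "dr": [0, 0, 0]}
    - {"xyz": [0, -1.11, -0.57], "dr": [0, 0, 0]}

```text
t: 16.7
eef_pos: [0.5504, 0.3187, 0.1423]
eef_rot: [2.359, 2.062, 0.021]
contact_force: [15.4, 2.7, -13.7]
opening: 0.0166
grip_force: 51.0
```

```bash
python3 m5.py | sed -n '/^t \|^----/,$p' | tail -12
```

```text
t 16.7 tcp [550.4 318.7 142.3] yawy -7.7 F [ 15.4   2.7 -13.7] op 16.6 g 51.0 q [-0.78, 0.52, 0.25, 1.76, -0.15, 0.87, -0.59]
----
jaw/cav c 446.9 33.2 size 15.8 6.4 ang 89.6 px [322. 213.]
jaw/cav c 499.4 79.6 size 22.5 21.7 ang 79.2 px [307. 197.]
jaw/cav c 503.7 111.0 size 22.6 22.4 ang 81.1 px [297. 195.]
jaw/cav c 507.9 141.6 size 21.9 21.6 ang 78.1 px [287. 194.]
jaw/cav c 512.4 173.3 size 22.5 19.6 ang 89.5 px [278. 193.]
jaw/cav c 496.6 52.4 size 9.7 62.0 ang 83.5 px [315. 198.]
jaw/cav c 514.7 196.4 size 14.4 63.7 ang 81.9 px [270. 192.]
```

Tangential force is about 20 N and the jaw gap is about 130 mm, so it's tight. I'll let go.

play_rows:
  series:
    - {"xyz": [0, 0, 0], "dr": [0, 0, 0]}
    - {"xyz": [0, 0, 0], "dr": [0, 0, 0]}
    - {"xyz": [0, 0, 0], "dr": [0, 0, 0]}
    - {"xyz": [0, 0, 0], "dr": [0, 0, 0]}
  grip: -1

```text
t: 17.15
eef_pos: [0.543, 0.3191, 0.1413]
eef_rot: [-2.364, -2.069, 0.001]
contact_force: [0.0, -0.2, 0.1]
opening: 0.0738
grip_force: 0.0
```

play_rows:
  series:
    - {"xyz": [0, 0, -3], "dr": [0, 0, 0]}
    - {"xyz": [0, 0, -7], "dr": [0, 0, 0]}
    - {"xyz": [0, 0, -11], "dr": [0, 0, 0]}
    - {"xyz": [0, 0, -13], "dr": [0, 0, 0]}
    - {"xyz": [0, 0, -13], "dr": [0, 0, 0]}

```text
t: 17.65
eef_pos: [0.5444, 0.3201, 0.2751]
eef_rot: [2.364, 2.069, 0.01]
contact_force: [0.7, 0.5, -0.4]
opening: 0.0856
grip_force: 0.0
```

play_rows:
  series:
    - {"xyz": [-4.8, 0, 0], "dr": [0, 0, 0]}
    - {"xyz": [-9.6, 0, 0], "dr": [0, 0, 0]}
    - {"xyz": [-14.4, 0, 0], "dr": [0, 0, 0]}
    - {"xyz": [-19.2, 0, 0], "dr": [0, 0, 0]}
    - {"xyz": [-24, 0, 0], "dr": [0, 0, 0]}

```text
t: 18.15
eef_pos: [0.5097, 0.0797, 0.2699]
eef_rot: [-2.363, -2.069, 0.004]
contact_force: [0.4, -0.2, -0.4]
opening: 0.0856
grip_force: 0.0
```

play_rows:
  series:
    - {"xyz": [-4.8, 0, 0], "dr": [0, 0, 0]}
    - {"xyz": [-9.6, 0, 0], "dr": [0, 0, 0]}
    - {"xyz": [-14.4, 0, 0], "dr": [0, 0, 0]}
    - {"xyz": [-19.2, 0, 0], "dr": [0, 0, 0]}
    - {"xyz": [-24, 0, 0], "dr": [0, 0, 0]}

```text
t: 18.65
eef_pos: [0.4779, -0.1576, 0.2701]
eef_rot: [-2.362, -2.068, 0.002]
contact_force: [1.5, 0.2, -0.2]
opening: 0.0854
grip_force: 0.0
```

```bash
python3 m5.py | sed -n '/^t \|^----/,$p' | tail -12
cat > m6.py <<'E'
from h import *
import m
d=dict(np.load('top2.npz')) ;d=dict(np.load('top0.npz'));m.d=d;P=pts(d);Z=P[...,2]
for n in ('top','side'):
    d=dict(np.load(n+'0.npz'));m.d=d;P=pts(d);f=d['frame'].astype(int);hsv=cv2.cvtColor(d['frame'],cv2.COLOR_RGB2HSV)
    B=m.box(400,470,180,240) if n=='top' else m.box(345,420,265,330)
    print('==',n);m.rect(B&(hsv[...,1]>110)&(hsv[...,0]<25),.0445,'sticker',60)
    m.rect(B&(f.sum(2)<160),.051,'catch',8)
    top=B&(P[...,2]>.040)&(P[...,2]<.05);m.rect(cv2.morphologyEx(top.astype(np.uint8),cv2.MORPH_CLOSE,np.ones((3,3))),.0445,'lid',100)
E
python3 m6.py | sed -n '/==/,$p'
```

```text
t 18.65 tcp [ 477.9 -157.6  270.1] yawy -7.6 F [ 1.5  0.2 -0.2] op 85.4 g 0.0 q [-0.23, 0.18, 0.54, 1.94, -0.11, 1.06, 0.22]
----
jaw/cav c 446.9 33.2 size 15.8 6.4 ang 89.6 px [322. 213.]
jaw/cav c 499.7 79.8 size 23.2 20.9 ang 78.0 px [307. 197.]
jaw/cav c 503.7 111.0 size 22.6 22.4 ang 81.1 px [297. 195.]
jaw/cav c 508.4 141.8 size 22.7 21.8 ang 79.9 px [287. 194.]
jaw/cav c 512.4 173.3 size 22.6 19.6 ang 89.5 px [278. 193.]
jaw/cav c 495.4 52.7 size 9.9 65.2 ang 83.0 px [315. 198.]
jaw/cav c 514.8 197.5 size 16.5 63.7 ang 81.9 px [270. 192.]
== top
sticker c 408.4 -323.7 size 52.6 35.9 ang 86.6 px [430. 227.]
sticker c 478.3 -339.7 size 108.6 68.2 ang 81.3 px [434. 207.]
catch c 404.3 -326.8 size 30.4 14.6 ang 75.3 px [432. 228.]
lid c 462.7 -337.2 size 146.1 140.7 ang 81.1 px [433. 211.]
== side
sticker c 403.1 -337.9 size 69.6 40.3 ang 76.0 px [361. 306.]
sticker c 479.3 -337.6 size 108.8 68.8 ang 81.3 px [384. 296.]
lid c 461.8 -335.8 size 147.1 141.1 ang 81.4 px [379. 298.]
```

Jaws sit on the mould, clamped. On to the tin: the lid front edge is near (426,-330), the catch near (405,-327) and the tin yaw is -8.7°.

```bash
python3 -c "
from h import *
to(433.5,-331.5,110,-8.7)"
```

```text
xyz [-16.79, -1.78, 16.17] dr [-0.07, 0.31, 0.4]
```

play_rows:
  series:
    - {"xyz": [-4, -0.4, 1], "dr": [3.7, 0, 1.1]}
    - {"xyz": [-8, -0.8, 2], "dr": [3.7, 0, 1.1]}
    - {"xyz": [-12, -1.2, 5], "dr": [3.7, 0, 1.1]}
    - {"xyz": [-16, -1.7, 7], "dr": [3.7, 0, 1.1]}
    - {"xyz": [-16.8, -1.8, 10], "dr": [3.7, 0, 1.1]}
  grip: 0.06

```text
t: 19.2
eef_pos: [0.4367, -0.3252, 0.1704]
eef_rot: [-2.355, -2.007, 0.07]
contact_force: [0.3, 0.6, 0.4]
opening: 0.0407
grip_force: 0.0
```

play_rows:
  series:
    - {"xyz": [0, 0, 3], "dr": [0, 0, 0]}
    - {"xyz": [0, 0, 6], "dr": [0, 0, 0]}
    - {"xyz": [0, 0, 6], "dr": [0, 0, 0]}
    - {"xyz": [0, 0, 6], "dr": [0, 0, 0]}
    - {"xyz": [0, 0, 6], "dr": [0, 0, 0]}

```text
t: 19.7
eef_pos: [0.4363, -0.3202, 0.1126]
eef_rot: [-2.348, -2.015, 0.065]
contact_force: [-1.1, 0.0, 0.2]
opening: 0.0402
grip_force: 0.0
```

Run:
```python
from h import *
s=st();M=R.from_rotvec(s['eef_rot']).as_matrix();print(M.round(3).tolist())
u=np.array([.9885,-.1513,0])
tgt=np.array([.4050,-.3272,0])+u*.0285
d=tgt-s['eef_pos'];d[2]=.09-s['eef_pos'][2];print((M.T@d*100).round(2))
e=grab('side');f=cv2.cvtColor(e['frame'],cv2.COLOR_RGB2BGR)[240:340,320:440]
cv2.imwrite('pics/s7.png',cv2.resize(f,(720,600),interpolation=cv2.INTER_CUBIC))
```

```text
t 19.7 tcp [ 436.3 -320.2  112.6] yawy -8.7 F [-1.1  0.   0.2] op 40.2 g 0.0 q [0.13, 0.49, 0.54, 1.97, -0.3, 0.82, 0.69]
[[0.151, 0.987, -0.062], [0.988, -0.151, 0.008], [-0.001, -0.063, -0.998]]
[-1.16  0.    2.26]
```

View pics/s7.png

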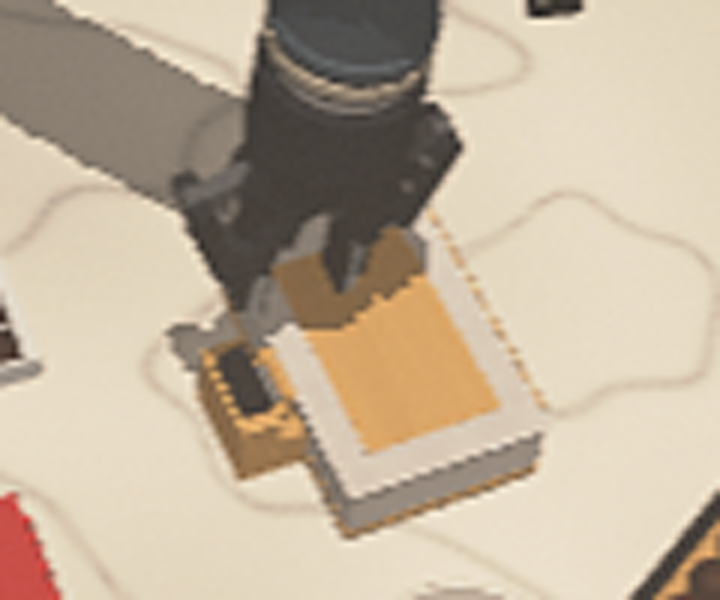

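The two fingers straddle the front edge: one is in front of the catch at about (245,380), the other over the lid. I'll shift and lower gently.

play_rows:
  series:
    - {"xyz": [-1.1, 0, 1], "dr": [0, 0, 0]}
    - {"xyz": [-1.1, 0, 2.2], "dr": [0, 0, 0]}
    - {"xyz": [-1.1, 0, 3], "dr": [0, 0, 0]}
    - {"xyz": [-1.1, 0, 3], "dr": [0, 0, 0]}
    - {"xyz": [-1.1, 0, 3], "dr": [0, 0, 0]}

```text
t: 20.25
eef_pos: [0.4317, -0.3303, 0.081]
eef_rot: [-2.346, -2.013, 0.066]
contact_force: [0.4, 0.8, -0.4]
opening: 0.0401
grip_force: 0.0
```

Run:
```python
from h import *
s=st();M=R.from_rotvec(s['eef_rot']).as_matrix()
u=np.array([.9885,-.1513,0])
tgt=np.array([.4050,-.3272,0])+u*.0285
d=tgt-s['eef_pos'];d[2]=.075-s['eef_pos'][2];print((M.T@d*100).round(2))
```

```text
t 20.25 tcp [ 431.7 -330.3   81. ] yawy -8.7 F [ 0.4  0.8 -0.4] op 40.1 g 0.0 q [0.17, 0.54, 0.52, 1.98, -0.33, 0.76, 0.73]
[-0.1   0.2   0.59]
```

play_rows:
  series:
    - {"xyz": [-0.1, 0.2, 0.3], "dr": [0, 0, 0]}
    - {"xyz": [-0.1, 0.2, 0.6], "dr": [0, 0, 0]}
    - {"xyz": [-0.1, 0.2, 0.6], "dr": [0, 0, 0]}

```text
t: 20.55
eef_pos: [0.4333, -0.3315, 0.0751]
eef_rot: [-2.346, -2.014, 0.066]
contact_force: [-0.9, 0.5, -0.1]
opening: 0.0402
grip_force: 0.0
```

play_rows:
  series:
    - {"xyz": [0, 0, 0.1], "dr": [0, 0, 0]}
    - {"xyz": [0, 0, 0.2], "dr": [0, 0, 0]}
    - {"xyz": [0, 0, 0.2], "dr": [0, 0, 0]}

```text
t: 20.85
eef_pos: [0.4332, -0.3316, 0.0733]
eef_rot: [-2.346, -2.014, 0.066]
contact_force: [-0.0, 0.1, -0.5]
opening: 0.0401
grip_force: 0.0
```

play_rows:
  series:
    - {"xyz": [0, 0, 0.1], "dr": [0, 0, 0]}
    - {"xyz": [0, 0, 0.2], "dr": [0, 0, 0]}
    - {"xyz": [0, 0, 0.2], "dr": [0, 0, 0]}

```text
t: 21.15
eef_pos: [0.433, -0.3316, 0.0712]
eef_rot: [-2.346, -2.014, 0.066]
contact_force: [0.9, 0.6, -0.8]
opening: 0.0403
grip_force: 0.0
```

play_rows:
  series:
    - {"xyz": [0, 0, 0.1], "dr": [0, 0, 0]}
    - {"xyz": [0, 0, 0.1], "dr": [0, 0, 0]}
    - {"xyz": [0, 0, 0.1], "dr": [0, 0, 0]}

```text
t: 21.45
eef_pos: [0.433, -0.3316, 0.0703]
eef_rot: [-2.347, -2.014, 0.066]
contact_force: [0.1, -0.4, -0.3]
opening: 0.0402
grip_force: 0.0
```

play_rows:
  series:
    - {"xyz": [0, 0, 0.1], "dr": [0, 0, 0]}
    - {"xyz": [0, 0, 0.1], "dr": [0, 0, 0]}

```text
t: 21.65
eef_pos: [0.4331, -0.3317, 0.0694]
eef_rot: [-2.347, -2.014, 0.066]
contact_force: [0.2, -0.0, 0.9]
opening: 0.0403
grip_force: 0.6
```

play_rows:
  series:
    - {"xyz": [0, 0, 0.1], "dr": [0, 0, 0]}
    - {"xyz": [0, 0, 0.1], "dr": [0, 0, 0]}

```text
t: 21.85
eef_pos: [0.4331, -0.3317, 0.0683]
eef_rot: [-2.347, -2.014, 0.066]
contact_force: [0.5, -0.2, 1.2]
opening: 0.0403
grip_force: 0.4
```

play_rows:
  series:
    - {"xyz": [0, 0, 0.1], "dr": [0, 0, 0]}
    - {"xyz": [0, 0, 0.1], "dr": [0, 0, 0]}

```text
t: 22.05
eef_pos: [0.4331, -0.3317, 0.0675]
eef_rot: [-2.347, -2.014, 0.065]
contact_force: [0.1, 0.6, 3.2]
opening: 0.0404
grip_force: 1.8
```

play_rows:
  series:
    - {"xyz": [0, 0, 0.07], "dr": [0, 0, 0]}
    - {"xyz": [0, 0, 0.07], "dr": [0, 0, 0]}

```text
t: 22.25
eef_pos: [0.433, -0.3317, 0.0668]
eef_rot: [-2.347, -2.014, 0.065]
contact_force: [-0.4, -0.1, 4.1]
opening: 0.0402
grip_force: 2.0
```

Run:
```python
from h import *
s=st();M=R.from_rotvec(s['eef_rot']).as_matrix();print(M.T@s['moment'])
```

```text
t 22.25 tcp [ 433.  -331.7   66.8] yawy -8.7 F [-0.4 -0.1  4.1] op 40.2 g 2.0 q [0.18, 0.56, 0.5, 1.99, -0.35, 0.74, 0.74]
[-0.0207365   0.13857342 -0.01434451]
```

play_rows:
  series:
    - {"xyz": [0, 0, 0.08], "dr": [0, 0, 0]}
    - {"xyz": [0, 0, 0.08], "dr": [0, 0, 0]}

```text
t: 22.45
eef_pos: [0.433, -0.3317, 0.0664]
eef_rot: [-2.347, -2.014, 0.065]
contact_force: [0.3, 2.0, 8.2]
opening: 0.0401
grip_force: 3.9
```

Run:
```python
from h import *
s=st();M=R.from_rotvec(s['eef_rot']).as_matrix();print(M.T@s['moment'])
```

```text
t 22.45 tcp [ 433.  -331.7   66.4] yawy -8.7 F [0.3 2.  8.2] op 40.1 g 3.9 q [0.19, 0.56, 0.5, 1.99, -0.35, 0.74, 0.74]
[0.11819956 0.30167929 0.01240573]
```

play_rows:
  series:
    - {"xyz": [0, 0, 0.08], "dr": [0, 0, 0]}
    - {"xyz": [0, 0, 0.08], "dr": [0, 0, 0]}

```text
t: 22.65
eef_pos: [0.4331, -0.3317, 0.0661]
eef_rot: [-2.347, -2.014, 0.064]
contact_force: [-1.4, 2.6, 12.2]
opening: 0.0404
grip_force: 6.0
```

Run:
```python
from h import *
s=st();M=R.from_rotvec(s['eef_rot']).as_matrix();print(M.T@s['moment'])
```

```text
t 22.65 tcp [ 433.1 -331.7   66.1] yawy -8.7 F [-1.4  2.6 12.2] op 40.4 g 6.0 q [0.19, 0.57, 0.5, 1.99, -0.35, 0.74, 0.74]
[0.32115043 0.50877423 0.06041176]
```

play_rows:
  series:
    - {"xyz": [0, 0, 0], "dr": [-0.5, 0, 0]}
    - {"xyz": [0, 0, 0], "dr": [-1, 0, 0]}
    - {"xyz": [0, 0, 0], "dr": [-1.5, 0, 0]}
    - {"xyz": [0, 0, 0], "dr": [-1.5, 0, 0]}

```text
t: 23.05
eef_pos: [0.4325, -0.3316, 0.0657]
eef_rot: [-2.362, -2.027, 0.038]
contact_force: [-1.5, 2.3, 8.5]
opening: 0.04
grip_force: 4.4
```

Run:
```python
from h import *
s=st();M=R.from_rotvec(s['eef_rot']).as_matrix();print(M.T@s['moment']);print(M.round(3).tolist())
u=np.array([.9885,-.1513,0])
for th in np.arange(.1,.61,.05):
    c=lambda t:np.array([-80*np.cos(t)+3*np.sin(t),80*np.sin(t)+3*np.cos(t)])
    q=c(th)-c(0);w=u*q[0]+np.array([0,0,q[1]]);print(round(th,2),(M.T@w/10).round(2))
```

```text
t 23.05 tcp [ 432.5 -331.6   65.7] yawy -8.8 F [-1.5  2.3  8.5] op 40.0 g 4.4 q [0.2, 0.55, 0.49, 2.0, -0.36, 0.71, 0.76]
[ 0.29157279  0.30977582 -0.01756321]
[[0.152, 0.988, -0.038], [0.988, -0.152, 0.006], [0.0, -0.038, -0.999]]
0.1 [ 0.    0.04 -0.8 ]
0.15 [ 0.    0.09 -1.2 ]
0.2 [ 0.    0.16 -1.59]
0.25 [ 0.    0.25 -1.98]
0.3 [ 0.    0.36 -2.37]
0.35 [ 0.    0.48 -2.75]
0.4 [ 0.    0.63 -3.12]
0.45 [ 0.    0.8  -3.48]
0.5 [ 0.    0.98 -3.84]
0.55 [ 0.    1.18 -4.18]
0.6 [ 0.    1.4  -4.52]
```

play_rows:
  series:
    - {"xyz": [0, 0, -0.2], "dr": [0, 0, 0]}
    - {"xyz": [0, 0.02, -0.4], "dr": [0, 0, 0]}
    - {"xyz": [0, 0.03, -0.6], "dr": [0, 0, 0]}
    - {"xyz": [0, 0.04, -0.8], "dr": [0, 0, 0]}
    - {"xyz": [0, 0.04, -0.8], "dr": [0, 0, 0]}

```text
t: 23.55
eef_pos: [0.4332, -0.3317, 0.0731]
eef_rot: [-2.362, -2.027, 0.04]
contact_force: [-0.5, -0.1, 0.9]
opening: 0.0404
grip_force: 0.7
```

Run:
```python
from h import *
s=st();M=R.from_rotvec(s['eef_rot']).as_matrix();print(M.T@s['moment'])
d=grab('top');P=pts(d);
# height profile of lid along tin x, away from the gripper
u=np.array([.9885,-.1513]);v=np.array([.1513,.9885]);c=np.array([.4788,-.3386])
q=P[170:245,395:475].reshape(-1,3);q=q[~np.isnan(q[:,2])];a=(q[:,:2]-c)@u;b=(q[:,:2]-c)@v
for lo in range(-60,60,15):
    k=(a>lo/1e3)&(a<(lo+15)/1e3)&(abs(b)>.045)&(abs(b)<.068)&(q[:,2]>.02)
    print(lo,k.sum(),np.median(q[k,2]).round(4) if k.any() else '')
```

```text
t 23.55 tcp [ 433.2 -331.7   73.1] yawy -8.7 F [-0.5 -0.1  0.9] op 40.4 g 0.7 q [0.19, 0.54, 0.5, 2.0, -0.35, 0.72, 0.75]
[ 0.15068226 -0.01205067 -0.03494419]
-60 61 0.4546
-45 67 0.3654
-30 65 0.3561
-15 31 0.0508
0 32 0.0499
15 25 0.0488
30 31 0.0472
45 17 0.0463
```

The lid is released and resting on the finger at about 0.08 rad. I'll guide it open along the arc.

play_rows:
  series:
    - {"xyz": [0, 0.12, -0.79], "dr": [0, 0, 0]}
    - {"xyz": [0, 0.32, -1.57], "dr": [0, 0, 0]}
    - {"xyz": [0, 0.59, -2.32], "dr": [0, 0, 0]}
    - {"xyz": [0, 0.94, -3.04], "dr": [0, 0, 0]}
    - {"xyz": [0, 1.36, -3.72], "dr": [0, 0, 0]}

```text
t: 24.1
eef_pos: [0.449, -0.3341, 0.1107]
eef_rot: [-2.363, -2.028, 0.039]
contact_force: [-0.1, -0.4, 1.8]
opening: 0.0405
grip_force: 0.7
```

play_rows:
  series:
    - {"xyz": [0, 0.48, -0.63], "dr": [0, 0, 0]}
    - {"xyz": [0, 1.03, -1.22], "dr": [0, 0, 0]}
    - {"xyz": [0, 1.63, -1.75], "dr": [0, 0, 0]}
    - {"xyz": [0, 2.28, -2.21], "dr": [0, 0, 0]}
    - {"xyz": [0, 2.98, -2.62], "dr": [0, 0, 0]}

```text
t: 24.6
eef_pos: [0.4796, -0.3388, 0.1352]
eef_rot: [-2.362, -2.028, 0.039]
contact_force: [0.9, -0.5, 2.0]
opening: 0.0398
grip_force: 0.9
```

play_rows:
  series:
    - {"xyz": [0, 0.73, -0.33], "dr": [0, 0, 0]}
    - {"xyz": [0, 1.49, -0.58], "dr": [0, 0, 0]}
    - {"xyz": [0, 2.27, -0.75], "dr": [0, 0, 0]}
    - {"xyz": [0, 3.06, -0.85], "dr": [0, 0, 0]}
    - {"xyz": [0, 3.63, -0.87], "dr": [0, 0, 0]}

```text
t: 25.1
eef_pos: [0.5161, -0.3443, 0.1421]
eef_rot: [-2.362, -2.028, 0.039]
contact_force: [2.7, -0.2, 1.5]
opening: 0.0399
grip_force: 1.1
```

play_rows:
  series:
    - {"xyz": [0, 1, 0.2], "dr": [0, 0, 0]}
    - {"xyz": [0, 2, 0.4], "dr": [0, 0, 0]}
    - {"xyz": [0, 3, 0.6], "dr": [0, 0, 0]}
    - {"xyz": [0, 4, 0.8], "dr": [0, 0, 0]}
    - {"xyz": [0, 5, 1], "dr": [0, 0, 0]}

```text
t: 25.6
eef_pos: [0.5641, -0.3514, 0.129]
eef_rot: [-2.36, -2.026, 0.041]
contact_force: [1.8, 0.3, -0.6]
opening: 0.0403
grip_force: 0.8
```

play_rows:
  series:
    - {"xyz": [0, 0.7, 0], "dr": [0, 0, 0]}
    - {"xyz": [0, 1.4, 0], "dr": [0, 0, 0]}
    - {"xyz": [0, 2.1, 0], "dr": [0, 0, 0]}
    - {"xyz": [0, 2.1, 0], "dr": [0, 0, 0]}

```text
t: 26.0
eef_pos: [0.5852, -0.355, 0.1294]
eef_rot: [-2.362, -2.028, 0.04]
contact_force: [0.3, 0.1, -0.1]
opening: 0.0401
grip_force: 0.0
```

Run:
```python
from h import *
st()
e=grab('side');f=cv2.cvtColor(e['frame'],cv2.COLOR_RGB2BGR)[220:340,320:464]
cv2.imwrite('pics/s8.png',cv2.resize(f,(720,600),interpolation=cv2.INTER_CUBIC))
```

```text
t 26.0 tcp [ 585.2 -355.   129.4] yawy -8.7 F [ 0.3  0.1 -0.1] op 40.1 g 0.0 q [0.14, 0.66, 0.51, 1.62, -0.35, 0.99, 0.62]
```

View pics/s8.png

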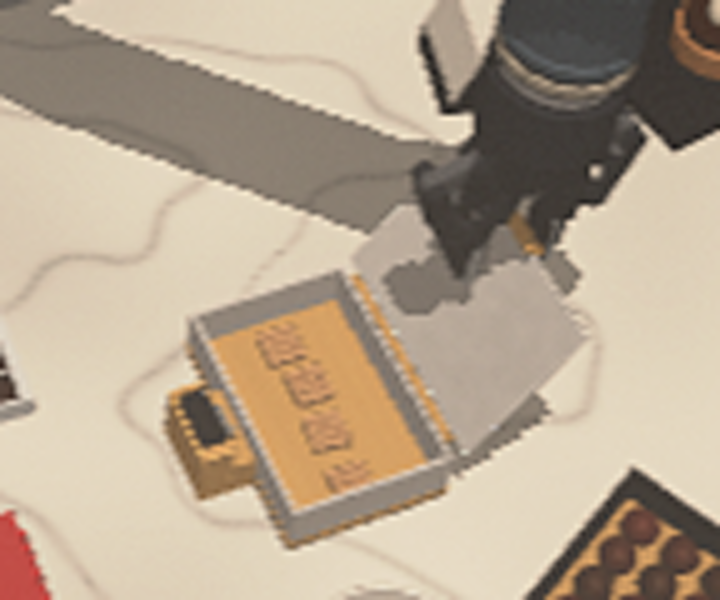

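The lid is open, and four biscuit outlines show at about (275,345), (305,385), (325,430) and (345,475). I'll withdraw and measure them.

play_rows:
  series:
    - {"xyz": [0, 0, -3], "dr": [0, 0, 0]}
    - {"xyz": [0, 0, -7], "dr": [0, 0, 0]}
    - {"xyz": [0, 0, -11.5], "dr": [0, 0, 0]}
    - {"xyz": [0, 0, -13], "dr": [-2.2, 0, 0]}
    - {"xyz": [0, 0, -13], "dr": [-2.2, 0, 0]}

```text
t: 26.55
eef_pos: [0.5891, -0.3572, 0.2628]
eef_rot: [2.382, 2.04, 0.003]
contact_force: [-1.2, -1.2, -0.6]
opening: 0.0403
grip_force: 0.0
```

play_rows:
  series:
    - {"xyz": [4.8, 0, 0], "dr": [0, 0, 0]}
    - {"xyz": [9.6, 0, 0], "dr": [0, 0, 0]}
    - {"xyz": [14.4, 0, 0], "dr": [0, 0, 0]}
    - {"xyz": [19.2, 0, 0], "dr": [0, 0, 0]}
    - {"xyz": [24, 0, 0], "dr": [0, 0, 0]}

```text
t: 27.05
eef_pos: [0.6245, -0.1162, 0.2568]
eef_rot: [-2.382, -2.043, 0.005]
contact_force: [0.3, 0.3, -0.1]
opening: 0.04
grip_force: 0.0
```

play_rows:
  series:
    - {"xyz": [0, 0, 0], "dr": [0, 0, 0]}
    - {"xyz": [0, 0, 0], "dr": [0, 0, 0]}

```text
t: 27.25
eef_pos: [0.625, -0.1162, 0.2569]
eef_rot: [-2.378, -2.048, 0.005]
contact_force: [0.4, -1.2, 0.0]
opening: 0.0402
grip_force: 0.0
```

Run:
```python
from h import *
st()
d=grab('top');e=grab('side');np.savez('top9.npz',**d);np.savez('side9.npz',**e)
a=cv2.cvtColor(d['frame'],cv2.COLOR_RGB2BGR)[180:240,400:470]
b=cv2.cvtColor(e['frame'],cv2.COLOR_RGB2BGR)[265:335,345:420]
g=lambda x:cv2.normalize(cv2.resize(x,(400,400),interpolation=cv2.INTER_CUBIC),None,0,255,cv2.NORM_MINMAX)
cv2.imwrite('pics/tb9.png',np.hstack([g(a),g(b)]))
```

```text
t 27.25 tcp [ 625.  -116.2  256.9] yawy -8.5 F [ 0.4 -1.2  0. ] op 40.2 g 0.0 q [-0.27, 0.44, 0.54, 1.65, -0.24, 1.13, 0.19]
```

View pics/tb9.png

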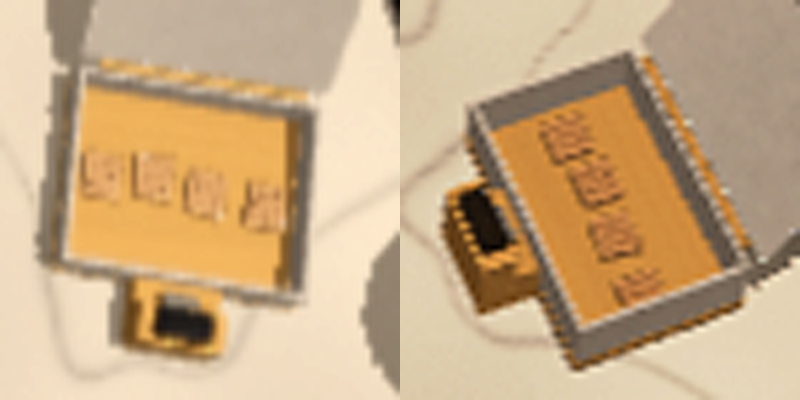

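Four biscuits: in the left crop at about (103,175), (152,178), (206,194) and (262,207). I'll segment them by hue and saturation in both views.

```bash
cat > b.py <<'E'
from h import *
import sys
def bis(d,n):
    E=d['extrinsics'];K=d['camera_matrix'];f=cv2.cvtColor(d['frame'],cv2.COLOR_RGB2LAB).astype(float)
    # rectified 1 mm/px map of the plane z=15 mm in tin axes
    u=np.array([.9885,-.1513]);v=np.array([.1513,.9885]);c=np.array([.4788,-.3386])
    A,B=np.meshgrid(np.arange(-45,46),np.arange(-66,67),indexing='ij')
    W=c+A[...,None]/1e3*u+B[...,None]/1e3*v
    p=(np.dstack([W,np.full(A.shape,.015)])-E[:3,3])@E[:3,:3]
    mp=(p[...,:2]/p[...,2:]*[K[0,0],K[1,1]]+K[:2,2]).astype(np.float32)
    g=cv2.remap(cv2.cvtColor(d['frame'],cv2.COLOR_RGB2HSV),mp[...,0],mp[...,1],cv2.INTER_LINEAR)
    s=g[...,1].astype(int);m=((s<np.median(s)-22)&(np.abs(A)<30)).astype(np.uint8)
    m=cv2.morphologyEx(m,cv2.MORPH_CLOSE,np.ones((7,7)));m=cv2.morphologyEx(m,cv2.MORPH_OPEN,np.ones((7,7)))
    for k in cv2.findContours(m,cv2.RETR_EXTERNAL,cv2.CHAIN_APPROX_NONE)[0]:
        if cv2.contourArea(k)<150: continue
        (x,y),(a,b),an=cv2.minAreaRect(k); q=np.array([y-45,x-66]);w=c*1000+q[0]*u+q[1]*v
        print(n,'tin',q.round(1),'world',w.round(1),'size',round(a,1),round(b,1),'ang',round(an,1))
    cv2.imwrite('pics/'+n+'_rect.png',cv2.resize(np.vstack([cv2.cvtColor(g,cv2.COLOR_HSV2BGR),cv2.cvtColor(m*255,cv2.COLOR_GRAY2BGR)]),None,fx=3,fy=3))
if __name__=='__main__':
    for n in('top','side'): bis(dict(np.load(n+'9.npz')),n)
E
python3 b.py; python3 -c "
import cv2,numpy as np
a=[cv2.imread('pics/%s_rect.png'%n) for n in('top','side')];cv2.imwrite('pics/r9.png',np.hstack(a))"
```

```text
top tin [ 0.  62.5] world [ 488.3 -276.8] size 58.0 7.0 ang 90.0
side tin [  0. -60.] world [ 469.7 -397.9] size 58.0 12.0 ang 90.0
```

View pics/r9.png

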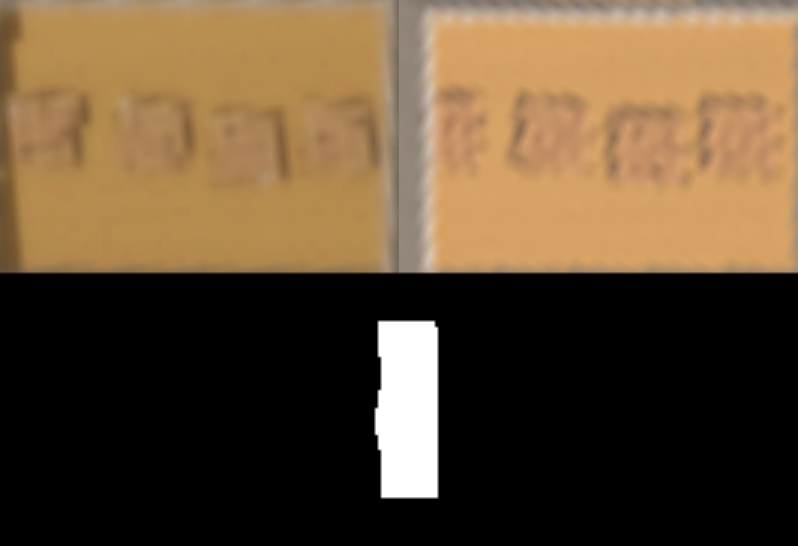

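The rectified view shows the four biscuits cleanly, but the saturation threshold was too strict. I'll use the Lab b channel instead.

```bash
sed -i 's/COLOR_RGB2HSV),mp/COLOR_RGB2LAB),mp/; s/COLOR_HSV2BGR/COLOR_LAB2BGR/; s/s=g\[...,1\].astype(int);m=.*/s=g[...,2].astype(int)-g[...,1];t=(np.median(s)+np.percentile(s[25:65,8:124],4))\/2;m=((s<t)\&(np.abs(A)<30)\&(np.abs(B)<(63 if n=="top" else 53))).astype(np.uint8)/' b.py
python3 b.py
```

```text
top tin [ 3.5 17.5] world [ 484.9 -321.8] size 23.0 23.0 ang 90.0
top tin [-0.5 49. ] world [ 485.7 -290.1] size 23.0 26.0 ang 90.0
top tin [ -1.5 -14.5] world [ 475.1 -352.7] size 23.0 23.0 ang 90.0
top tin [ -3. -50.] world [ 468.3 -387.6] size 22.0 24.0 ang 90.0
side tin [ 1.7 28.2] world [ 484.7 -311. ] size 25.7 50.4 ang 83.7
side tin [ -1. -16.] world [ 475.4 -354.3] size 22.0 24.0 ang 90.0
side tin [ -2.5 -46. ] world [ 469.4 -383.7] size 23.0 12.0 ang 90.0
```

```bash
cat > cav.py <<'E'
from h import *
def cav(d,n,h=.124):
    E=d['extrinsics'];K=d['camera_matrix']
    A,B=np.meshgrid(np.arange(-30,31,.5),np.arange(-70,71,.5),indexing='ij')
    ya=np.radians(-7.7);u=np.array([np.cos(ya),np.sin(ya)]);v=np.array([-u[1],u[0]]);c=np.array([.506,.1265])
    W=c+A[...,None]/1e3*u+B[...,None]/1e3*v
    p=(np.dstack([W,np.full(A.shape,h)])-E[:3,3])@E[:3,:3]
    mp=(p[...,:2]/p[...,2:]*[K[0,0],K[1,1]]+K[:2,2]).astype(np.float32)
    g=cv2.remap(d['frame'],mp[...,0],mp[...,1],cv2.INTER_LINEAR)
    F=g.astype(int).sum(2);m=((F<(np.percentile(F,5)+np.percentile(F,80))/2)&(abs(A)<22)&(abs(B)<64)).astype(np.uint8)
    m=cv2.morphologyEx(m,cv2.MORPH_OPEN,np.ones((9,9)));o=[]
    for k in cv2.findContours(m,cv2.RETR_EXTERNAL,cv2.CHAIN_APPROX_NONE)[0]:
        if cv2.contourArea(k)<300: continue
        x,y,w,hh=cv2.boundingRect(k);q=((y+hh/2)/2-30,(x+w/2)/2-70);o.append(q)
        print(n,'machine-rel',np.round(q,1),'world',(c*1000+q[0]*u+q[1]*v).round(1),'size',hh/2,w/2)
    return cv2.cvtColor(g,cv2.COLOR_RGB2BGR)
if __name__=='__main__':
    a=[cav(dict(np.load(n+'9.npz')),n) for n in('top','side')]
    cv2.imwrite('pics/cav.png',cv2.resize(np.vstack(a),None,fx=2,fy=2))
E
python3 cav.py
```

```text
top machine-rel [ 0.  46.2] world [512.2 172.3] size 26.0 27.5
top machine-rel [-0.2 15.8] world [507.9 142.1] size 25.5 27.5
top machine-rel [ -0.2 -32.8] world [501.4  94.1] size 33.5 61.5
side machine-rel [ 0.2 32.2] world [510.6 158.4] size 27.5 59.5
side machine-rel [  0.2 -31.2] world [502.1  95.5] size 43.5 64.5
```

View pics/cav.png

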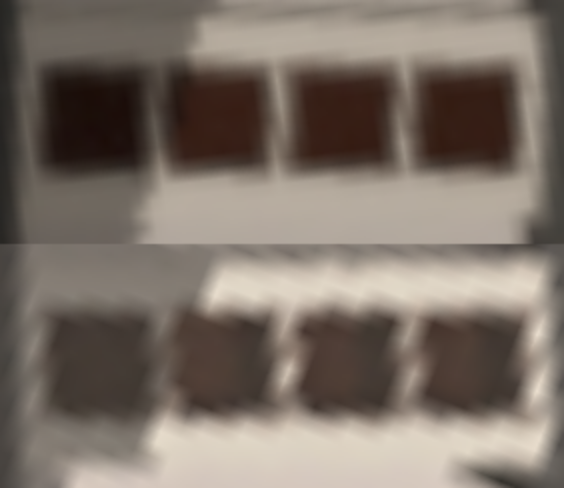

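Both views agree the mould centre is near (505.5,127). Next I'll pick the third biscuit, at about (484.8,-322.3).

```bash
python3 -c "
from h import *
to(485.5,-322.3,90,-8.7)"
```

```text
xyz [-22.12, -10.6, 16.85] dr [-0.15, 0.1, -0.15]
```

play_rows:
  series:
    - {"xyz": [-4.2, -2, 0], "dr": [0, 0, 0]}
    - {"xyz": [-8.5, -4, 0], "dr": [0, 0, 0]}
    - {"xyz": [-13, -6.2, 0], "dr": [0, 0, 0]}
    - {"xyz": [-17.3, -8.3, 0], "dr": [0, 0, 0]}
    - {"xyz": [-21.7, -10.4, 0], "dr": [0, 0, 0]}

```text
t: 27.85
eef_pos: [0.4872, -0.3203, 0.2589]
eef_rot: [-2.388, -2.041, 0.002]
contact_force: [0.7, -0.3, -0.1]
opening: 0.0403
grip_force: 0.0
```

play_rows:
  series:
    - {"xyz": [-0.4, -0.2, 4.5], "dr": [0, 0, 0]}
    - {"xyz": [-0.4, -0.2, 9], "dr": [0, 0, 0]}
    - {"xyz": [-0.4, -0.2, 13.5], "dr": [0, 0, 0]}
    - {"xyz": [-0.4, -0.2, 16.8], "dr": [0, 0, 0]}
    - {"xyz": [-0.4, -0.2, 16.8], "dr": [0, 0, 0]}

```text
t: 28.35
eef_pos: [0.4832, -0.3205, 0.0867]
eef_rot: [-2.381, -2.036, 0.008]
contact_force: [0.6, -1.0, -0.1]
opening: 0.0397
grip_force: 0.0
```

```bash
python3 -c "
from h import *
st();to(485.5,-322.3,31,-8.7)"
```

```text
t 28.35 tcp [ 483.2 -320.5   86.7] yawy -8.9 F [ 0.6 -1.  -0.1] op 39.7 g 0.0 q [0.13, 0.56, 0.51, 1.93, -0.38, 0.76, 0.71]
xyz [-0.16, 0.32, 5.56] dr [-0.59, -0.12, -0.24]
```

play_rows:
  series:
    - {"xyz": [-0.15, 0.3, 1.5], "dr": [-0.6, 0, 0]}
    - {"xyz": [-0.15, 0.3, 3.5], "dr": [-0.6, 0, 0]}
    - {"xyz": [-0.15, 0.3, 4.8], "dr": [-0.6, 0, 0]}
    - {"xyz": [-0.15, 0.3, 4.8], "dr": [-0.6, 0, 0]}
    - {"xyz": [-0.15, 0.3, 4.8], "dr": [-0.6, 0, 0]}

```text
t: 28.85
eef_pos: [0.4906, -0.3236, 0.0442]
eef_rot: [2.378, 2.039, 0.01]
contact_force: [-0.1, 0.5, 0.4]
opening: 0.0402
grip_force: 0.0
```

```bash
python3 -c "
from h import *
st();to(485.5,-322.3,31,-8.7)"
```

```text
t 28.85 tcp [ 490.6 -323.6   44.2] yawy -8.8 F [-0.1  0.5  0.4] op 40.2 g 0.0 q [0.17, 0.62, 0.46, 1.94, -0.44, 0.67, 0.75]
xyz [0.05, -0.53, 1.31] dr [0.66, 0.07, -0.08]
```

play_rows:
  series:
    - {"xyz": [0, 0, 0], "dr": [0, 0, 0]}
    - {"xyz": [0, 0, 0], "dr": [0, 0, 0]}
    - {"xyz": [0, 0, 0], "dr": [0, 0, 0]}

```text
t: 29.15
eef_pos: [0.4908, -0.3229, 0.0439]
eef_rot: [2.377, 2.04, 0.011]
contact_force: [0.8, -0.5, 0.1]
opening: 0.0404
grip_force: 0.0
```

```bash
python3 -c "
from h import *
st();to(485.5,-322.3,31,-8.7)"
```

```text
t 29.15 tcp [ 490.8 -322.9   43.9] yawy -8.7 F [ 0.8 -0.5  0.1] op 40.4 g 0.0 q [0.17, 0.62, 0.46, 1.94, -0.44, 0.67, 0.75]
xyz [-0.02, -0.54, 1.28] dr [0.66, 0.05, -0.02]
```

play_rows:
  series:
    - {"xyz": [0, -0.53, 0.6], "dr": [0.6, 0, 0]}
    - {"xyz": [0, -0.53, 1.28], "dr": [0.6, 0, 0]}
    - {"xyz": [0, -0.53, 1.28], "dr": [0.6, 0, 0]}
    - {"xyz": [0, -0.53, 1.28], "dr": [0.6, 0, 0]}
    - {"xyz": [0, -0.53, 1.28], "dr": [0.6, 0, 0]}

```text
t: 29.65
eef_pos: [0.4853, -0.3221, 0.0303]
eef_rot: [2.384, 2.046, -0.001]
contact_force: [0.9, 0.0, 0.2]
opening: 0.0398
grip_force: 0.0
```

```bash
python3 -c "
from h import *
st();to(485.5,-322.3,31,-8.7)"
```

```text
t 29.65 tcp [ 485.3 -322.1   30.3] yawy -8.7 F [0.9 0.  0.2] op 39.8 g 0.0 q [0.18, 0.64, 0.45, 1.95, -0.44, 0.65, 0.76]
xyz [-0.02, 0.02, -0.07] dr [-0.0, 0.04, -0.03]
```

Good. I'll grip and lift.

play_rows:
  series:
    - {"xyz": [0, 0, 0], "dr": [0, 0, 0]}
    - {"xyz": [0, 0, 0], "dr": [0, 0, 0]}
    - {"xyz": [0, 0, 0], "dr": [0, 0, 0]}
    - {"xyz": [0, 0, 0], "dr": [0, 0, 0]}
  grip: 1
  force: 30

```text
t: 30.05
eef_pos: [0.4855, -0.3222, 0.0306]
eef_rot: [2.383, 2.045, -0.0]
contact_force: [-0.3, 0.5, 3.3]
opening: 0.0218
grip_force: 29.6
```

play_rows:
  series:
    - {"xyz": [0, 0, -2], "dr": [0, 0, 0]}
    - {"xyz": [0, 0, -6], "dr": [0, 0, 0]}
    - {"xyz": [0, 0, -11], "dr": [0, 0, 0]}
    - {"xyz": [0, 0, -16], "dr": [0, 0, 0]}
    - {"xyz": [0, 0, -20], "dr": [0, 0, 0]}

```text
t: 30.55
eef_pos: [0.4853, -0.3222, 0.2331]
eef_rot: [2.383, 2.044, 0.0]
contact_force: [1.2, -0.1, -0.1]
opening: 0.0218
grip_force: 29.5
```

```bash
python3 -c "
from h import *
st();to(510,143,210,-7.7)"
```

```text
t 30.55 tcp [ 485.3 -322.2  233.1] yawy -8.8 F [ 1.2 -0.1 -0.1] op 21.8 g 29.5 q [0.04, 0.38, 0.62, 1.81, -0.25, 1.03, 0.6]
xyz [46.36, -4.64, 2.25] dr [0.1, 0.07, -1.05]
```

play_rows:
  series:
    - {"xyz": [4.6, -0.5, 0], "dr": [0, 0, -1]}
    - {"xyz": [9.2, -1, 0], "dr": [0, 0, -1]}
    - {"xyz": [13.8, -1.4, 0], "dr": [0, 0, -1]}
    - {"xyz": [18.4, -1.9, 0], "dr": [0, 0, -1]}
    - {"xyz": [23, -2.3, 0], "dr": [0, 0, -1]}

```text
t: 31.05
eef_pos: [0.4969, -0.0892, 0.2302]
eef_rot: [2.366, 2.066, -0.0]
contact_force: [0.3, -0.4, 0.5]
opening: 0.0218
grip_force: 29.5
```

play_rows:
  series:
    - {"xyz": [4.6, -0.5, 0], "dr": [0, 0, 0]}
    - {"xyz": [9.2, -1, 0], "dr": [0, 0, 0]}
    - {"xyz": [13.8, -1.4, 0], "dr": [0, 0, 0]}
    - {"xyz": [18.4, -1.9, 1], "dr": [0, 0, 0]}
    - {"xyz": [23.3, -1.9, 2.2], "dr": [0, 0, 0]}

```text
t: 31.55
eef_pos: [0.5095, 0.1436, 0.2085]
eef_rot: [2.366, 2.066, 0.001]
contact_force: [0.7, -0.3, 0.9]
opening: 0.0217
grip_force: 29.5
```

play_rows:
  series:
    - {"xyz": [0, 0, 2], "dr": [0, 0, 0]}
    - {"xyz": [0, 0, 4], "dr": [0, 0, 0]}
    - {"xyz": [0, 0, 4], "dr": [0, 0, 0]}
    - {"xyz": [0, 0, 4], "dr": [0, 0, 0]}
    - {"xyz": [0, 0, 4], "dr": [0, 0, 0]}

```text
t: 32.05
eef_pos: [0.5106, 0.1417, 0.1693]
eef_rot: [2.366, 2.065, 0.002]
contact_force: [-0.4, 0.5, 0.4]
opening: 0.0219
grip_force: 29.5
```

```bash
python3 -c "
from h import *
st();to(508.5,143,155,-7.7)"
```

```text
t 32.05 tcp [510.6 141.7 169.3] yawy -7.8 F [-0.4  0.5  0.4] op 21.9 g 29.5 q [-0.68, 0.34, 0.41, 1.99, -0.18, 0.85, -0.31]
xyz [0.1, -0.23, 1.43] dr [0.09, -0.02, -0.08]
```

play_rows:
  series:
    - {"xyz": [0.1, -0.2, 0.7], "dr": [0, 0, 0]}
    - {"xyz": [0.1, -0.2, 1.4], "dr": [0, 0, 0]}
    - {"xyz": [0.1, -0.2, 1.4], "dr": [0, 0, 0]}
    - {"xyz": [0.1, -0.2, 1.4], "dr": [0, 0, 0]}

```text
t: 32.45
eef_pos: [0.508, 0.1431, 0.154]
eef_rot: [2.366, 2.066, -0.001]
contact_force: [0.5, -0.7, -1.4]
opening: 0.0215
grip_force: 29.5
```

Run:
```python
from h import *
s=st()
e=grab('side');np.savez('side10.npz',**e)
K,E=e['camera_matrix'],e['extrinsics']
x,y,_=s['eef_pos'];q=E[:3,:3].T@(np.array([x,y,.13])-E[:3,3]);c=(q[:2]/q[2]*K[0,0]+K[:2,2]).astype(int);print(c)
f=cv2.cvtColor(e['frame'],cv2.COLOR_RGB2BGR)[c[1]-35:c[1]+35,c[0]-42:c[0]+42]
cv2.imwrite('pics/s10.png',cv2.resize(f,None,fx=8.5,fy=8.5,interpolation=cv2.INTER_CUBIC))
```

```text
t 32.45 tcp [508.  143.1 154. ] yawy -7.7 F [ 0.5 -0.7 -1.4] op 21.5 g 29.5 q [-0.68, 0.36, 0.4, 2.0, -0.19, 0.81, -0.3]
[311 170]
```

View pics/s10.png

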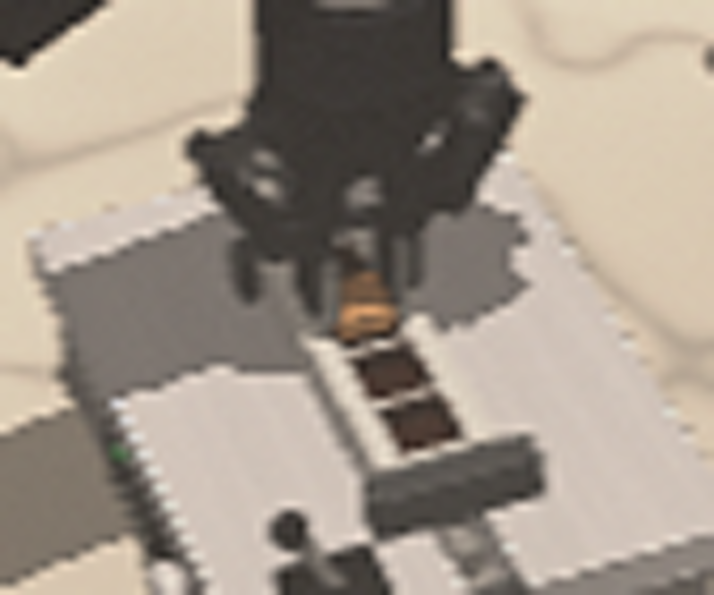

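The biscuit is at (367,310), the cavities at (392,372) and (422,425), and the third cavity should be under it. I'll compute the biscuit's lower front edge at its own height against the cavities in the same view.

Run:
```python
from h import *
d=dict(np.load('side10.npz'));K,E=d['camera_matrix'],d['extrinsics']
ya=np.radians(-7.7);u=np.array([np.cos(ya),np.sin(ya)]);v=np.array([-u[1],u[0]]);c=np.array([.506,.1265])
def rect(h,au,bv,st=.5):
    A,B=np.meshgrid(np.arange(*au,st),np.arange(*bv,st),indexing='ij')
    W=c+A[...,None]/1e3*u+B[...,None]/1e3*v
    p=(np.dstack([W,np.full(A.shape,h)])-E[:3,3])@E[:3,:3]
    mp=(p[...,:2]/p[...,2:]*[K[0,0],K[1,1]]+K[:2,2]).astype(np.float32)
    return cv2.remap(d['frame'],mp[...,0],mp[...,1],cv2.INTER_LINEAR).astype(int),A,B
g,A,B=rect(.1275,(-25,25),(-10,40))
o=(g[...,0]-g[...,2]>55)
print('biscuit (h127.5) u',np.percentile(A[o],[2,98]),'v',np.percentile(B[o],[2,10,98]))
for k in(.5,): 
  for a in(-6,0,6):
    col=g[int((a+25)*2),:,:];print(a,[(b,int(t[0]-t[2])) for b,t in zip(np.arange(-10,40,.5)[14:60:2],col[14:60:2])])
g,A,B=rect(.124,(-20,20),(-66,5))
F=g.sum(2);
for b in(-46,-15):
    r_=F[:,int((b+66)*2)];print('u profile v=',b,r_[::2].tolist())
for a in(-5,0,5): print('v profile',F[int((a+20)*2)][::3].tolist())
```

```text
biscuit (h127.5) u [-8.78 10.5 ] v [ 8. 10. 23.]
-6 [(np.float64(-3.0), 24), (np.float64(-2.0), 24), (np.float64(-1.0), 23), (np.float64(0.0), 20), (np.float64(1.0), 20), (np.float64(2.0), 22), (np.float64(3.0), 24), (np.float64(4.0), 28), (np.float64(5.0), 32), (np.float64(6.0), 38), (np.float64(7.0), 45), (np.float64(8.0), 50), (np.float64(9.0), 54), (np.float64(10.0), 57), (np.float64(11.0), 60), (np.float64(12.0), 64), (np.float64(13.0), 69), (np.float64(14.0), 73), (np.float64(15.0), 77), (np.float64(16.0), 82), (np.float64(17.0), 83), (np.float64(18.0), 82), (np.float64(19.0), 80)]
0 [(np.float64(-3.0), 23), (np.float64(-2.0), 25), (np.float64(-1.0), 24), (np.float64(0.0), 22), (np.float64(1.0), 20), (np.float64(2.0), 20), (np.float64(3.0), 19), (np.float64(4.0), 22), (np.float64(5.0), 31), (np.float64(6.0), 39), (np.float64(7.0), 46), (np.float64(8.0), 54), (np.float64(9.0), 59), (np.float64(10.0), 58), (np.float64(11.0), 57), (np.float64(12.0), 57), (np.float64(13.0), 56), (np.float64(14.0), 55), (np.float64(15.0), 65), (np.float64(16.0), 74), (np.float64(17.0), 83), (np.floa
[... 1075 characters left out ...]
77, 185, 190, 191, 192, 192, 189, 186, 182, 178, 174, 171, 189, 240, 306, 377, 372, 345, 283, 232, 202, 186, 183, 186, 188, 190, 190, 190, 188, 183, 176, 169, 164, 205, 256, 327, 366, 365, 345, 303]
v profile [344, 402, 442, 428, 400, 345, 284, 235, 194, 188, 189, 192, 193, 195, 200, 199, 189, 182, 173, 171, 173, 192, 245, 316, 366, 404, 330, 259, 203, 182, 186, 190, 193, 190, 189, 187, 182, 178, 172, 168, 177, 190, 206, 300, 404, 476, 469, 347]
v profile [326, 391, 470, 539, 520, 388, 259, 172, 177, 184, 192, 194, 193, 193, 191, 188, 185, 183, 178, 174, 171, 228, 312, 408, 447, 385, 301, 211, 178, 180, 185, 186, 186, 186, 187, 183, 179, 174, 170, 169, 171, 187, 261, 351, 453, 434, 341, 231]
```

play_rows:
  series:
    - {"xyz": [-0.13, -0.05, 0], "dr": [0, 0, 0]}
    - {"xyz": [-0.13, -0.05, 0.2], "dr": [0, 0, 0]}
    - {"xyz": [-0.13, -0.05, 0.4], "dr": [0, 0, 0]}
    - {"xyz": [-0.13, -0.05, 0.4], "dr": [0, 0, 0]}

```text
t: 32.9
eef_pos: [0.5073, 0.1419, 0.1499]
eef_rot: [2.366, 2.066, -0.001]
contact_force: [0.2, 0.3, -0.0]
opening: 0.0213
grip_force: 29.5
```

play_rows:
  series:
    - {"xyz": [0, 0, 0.15], "dr": [0, 0, 0]}
    - {"xyz": [0, 0, 0.3], "dr": [0, 0, 0]}
    - {"xyz": [0, 0, 0.3], "dr": [0, 0, 0]}

```text
t: 33.2
eef_pos: [0.5073, 0.1419, 0.147]
eef_rot: [2.366, 2.067, -0.001]
contact_force: [-0.1, -0.9, 0.4]
opening: 0.0219
grip_force: 29.5
```

```bash
python3 -c "
from h import *
s=st();print(R.from_rotvec(s['eef_rot']).as_matrix().T@s['moment'])"
```

```text
t 33.2 tcp [507.3 141.9 147. ] yawy -7.7 F [-0.1 -0.9  0.4] op 21.9 g 29.5 q [-0.67, 0.37, 0.4, 2.01, -0.2, 0.8, -0.3]
[-0.0078315   0.04315746  0.00507105]
```

The biscuit's bottom is 4.6 mm below the rim with no contact force, so it's in the cavity. I'll release it and press it flush.

play_rows:
  series:
    - {"xyz": [0, 0, 0.05], "dr": [0, 0, 0]}
    - {"xyz": [0, 0, 0.05], "dr": [0, 0, 0]}
    - {"xyz": [0, 0, 0.05], "dr": [0, 0, 0]}
    - {"xyz": [0, 0, 0.05], "dr": [0, 0, 0]}
  grip: 0.06

```text
t: 33.6
eef_pos: [0.5074, 0.142, 0.1467]
eef_rot: [2.366, 2.066, -0.001]
contact_force: [-0.2, 0.4, 0.6]
opening: 0.04
grip_force: 0.0
```

play_rows:
  series:
    - {"xyz": [0, 0, -1], "dr": [0, 0, 0]}
    - {"xyz": [0, 0, -2], "dr": [0, 0, 0]}
    - {"xyz": [0, 0, -2], "dr": [0, 0, 0]}

```text
t: 33.9
eef_pos: [0.5087, 0.1423, 0.1687]
eef_rot: [2.365, 2.066, 0.005]
contact_force: [0.4, -0.0, 0.4]
opening: 0.0402
grip_force: 0.0
```

play_rows:
  series:
    - {"xyz": [0, 0, 0], "dr": [0, 0, 0]}
    - {"xyz": [0, 0, 0], "dr": [0, 0, 0]}
    - {"xyz": [0, 0, 0], "dr": [0, 0, 0]}
    - {"xyz": [0, 0, 0], "dr": [0, 0, 0]}
  grip: 1

```text
t: 34.3
eef_pos: [0.5072, 0.1419, 0.1664]
eef_rot: [2.366, 2.067, -0.002]
contact_force: [-0.1, 0.2, 1.3]
opening: -0.0002
grip_force: 0.0
```

play_rows:
  series:
    - {"xyz": [0, 0, 0.8], "dr": [0, 0, 0]}
    - {"xyz": [0, 0, 1.4], "dr": [0, 0, 0]}
    - {"xyz": [0, 0, 1.8], "dr": [0, 0, 0]}
    - {"xyz": [0, 0, 1.8], "dr": [0, 0, 0]}

```text
t: 34.7
eef_pos: [0.5068, 0.1418, 0.1477]
eef_rot: [-2.366, -2.067, 0.004]
contact_force: [0.3, -0.3, -1.5]
opening: 0.0003
grip_force: 0.0
```

play_rows:
  series:
    - {"xyz": [0, 0, 0.1], "dr": [0, 0, 0]}
    - {"xyz": [0, 0, 0.2], "dr": [0, 0, 0]}
    - {"xyz": [0, 0, 0.2], "dr": [0, 0, 0]}

```text
t: 35.0
eef_pos: [0.5074, 0.142, 0.1467]
eef_rot: [2.366, 2.066, -0.0]
contact_force: [0.2, 1.1, -0.6]
opening: -0.0002
grip_force: 0.0
```

play_rows:
  series:
    - {"xyz": [0, 0, 0.1], "dr": [0, 0, 0]}
    - {"xyz": [0, 0, 0.1], "dr": [0, 0, 0]}

```text
t: 35.2
eef_pos: [0.5076, 0.142, 0.1461]
eef_rot: [2.366, 2.066, 0.0]
contact_force: [-0.3, -1.5, 3.1]
opening: 0.0
grip_force: 1.4
```

play_rows:
  series:
    - {"xyz": [0, 0, 0.1], "dr": [0, 0, 0]}
    - {"xyz": [0, 0, 0.1], "dr": [0, 0, 0]}

```text
t: 35.4
eef_pos: [0.5077, 0.142, 0.1461]
eef_rot: [-2.366, -2.066, -0.001]
contact_force: [-2.7, -0.8, 10.0]
opening: -0.0002
grip_force: 5.4
```

play_rows:
  series:
    - {"xyz": [0, 0, 0.1], "dr": [0, 0, 0]}
    - {"xyz": [0, 0, 0.1], "dr": [0, 0, 0]}

```text
t: 35.6
eef_pos: [0.5077, 0.142, 0.146]
eef_rot: [-2.366, -2.066, -0.001]
contact_force: [-5.9, -1.7, 17.7]
opening: -0.0003
grip_force: 9.1
```

Flush at the mould-top height. I'll lift off and fetch the next one.

play_rows:
  series:
    - {"xyz": [0, 0, -2], "dr": [0, 0, 0]}
    - {"xyz": [0, 0, -5], "dr": [0, 0, 0]}
    - {"xyz": [0, 0, -9], "dr": [0, 0, 0]}
  grip: 0.06

```text
t: 35.9
eef_pos: [0.5062, 0.1417, 0.2333]
eef_rot: [-2.366, -2.066, 0.006]
contact_force: [1.9, 0.0, 1.1]
opening: 0.0399
grip_force: 0.0
```

play_rows:
  series:
    - {"xyz": [-4.8, 0.3, 0], "dr": [0, 0, 0]}
    - {"xyz": [-9.6, 0.6, 0], "dr": [0, 0, 0]}
    - {"xyz": [-14.4, 1, 0], "dr": [0, 0, 0]}
    - {"xyz": [-19.2, 1.3, 0], "dr": [0, 0, 0]}
    - {"xyz": [-24, 1.6, 0], "dr": [0, 0, 1]}

```text
t: 36.4
eef_pos: [0.4905, -0.0997, 0.234]
eef_rot: [2.384, 2.045, 0.001]
contact_force: [0.7, -1.6, -0.0]
opening: 0.0402
grip_force: 0.0
```

play_rows:
  series:
    - {"xyz": [-4.8, 0.3, 0], "dr": [0, 0, 0]}
    - {"xyz": [-9.6, 0.6, 0], "dr": [0, 0, 0]}
    - {"xyz": [-14.4, 1, 0], "dr": [0, 0, 0]}
    - {"xyz": [-19.2, 1.3, 0], "dr": [0, 0, 0]}
    - {"xyz": [-24, 1.6, 0], "dr": [0, 0, 0]}

```text
t: 36.9
eef_pos: [0.47, -0.3393, 0.2339]
eef_rot: [2.383, 2.046, -0.0]
contact_force: [1.8, 0.3, -0.4]
opening: 0.0401
grip_force: 0.0
```

play_rows:
  series:
    - {"xyz": [0, 0, 0], "dr": [0, 0, 0]}
    - {"xyz": [0, 0, 0], "dr": [0, 0, 0]}

```text
t: 37.1
eef_pos: [0.4695, -0.3389, 0.2336]
eef_rot: [-2.387, -2.042, 0.001]
contact_force: [0.2, 0.1, 0.8]
opening: 0.0401
grip_force: 0.0
```

Run:
```python
from h import *
import cav
st();to(475.5,-353.2,70,-8.7)
d=grab('top');np.savez('top11.npz',**d);e=grab('side');np.savez('side11.npz',**e)
a=[cav.cav(x,n) for x,n in((d,'top'),(e,'side'))]
cv2.imwrite('pics/cav11.png',cv2.resize(np.vstack(a),None,fx=2,fy=2))
```

```text
t 37.1 tcp [ 469.5 -338.9  233.6] yawy -8.9 F [0.2 0.1 0.8] op 40.1 g 0.0 q [0.06, 0.38, 0.65, 1.82, -0.26, 1.03, 0.65]
xyz [-1.31, 0.82, 16.36] dr [-0.04, 0.04, -0.22]
top machine-rel [  0.  -15.8] world [503.9 110.9] size 26.0 28.5
top machine-rel [  0.2 -46.2] world [500.1  80.6] size 26.5 27.5
top machine-rel [-0.2 46.2] world [511.9 172.4] size 26.5 27.5
side machine-rel [ 0.2 33.2] world [510.7 159.4] size 27.5 57.5
side machine-rel [  0.2 -28.8] world [502.4  98. ] size 27.5 60.5
```

View pics/cav11.png

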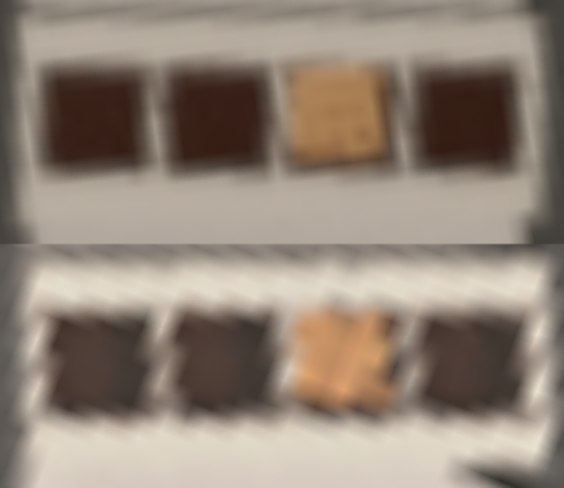

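Biscuit 3 sits in cavity 3, about 1.7 mm towards -v, so I'll offset the next placements. Now to pick biscuit 2.

play_rows:
  series:
    - {"xyz": [-1.3, 0.6, 4], "dr": [0, 0, 0]}
    - {"xyz": [-1.3, 0.6, 8], "dr": [0, 0, 0]}
    - {"xyz": [-1.3, 0.6, 12], "dr": [0, 0, 0]}
    - {"xyz": [-1.3, 0.6, 16], "dr": [0, 0, 0]}
    - {"xyz": [-1.3, 0.6, 16], "dr": [0, 0, 0]}

```text
t: 37.7
eef_pos: [0.4723, -0.3466, 0.0692]
eef_rot: [-2.372, -2.043, 0.004]
contact_force: [-0.1, 0.0, -0.3]
opening: 0.0402
grip_force: 0.0
```

play_rows:
  series:
    - {"xyz": [0, 0, 0], "dr": [0, 0, 0]}
    - {"xyz": [0, 0, 0], "dr": [0, 0, 0]}
    - {"xyz": [0, 0, 0], "dr": [0, 0, 0]}

```text
t: 38.0
eef_pos: [0.4757, -0.3521, 0.0763]
eef_rot: [2.38, 2.044, 0.002]
contact_force: [-0.3, 0.3, -0.2]
opening: 0.04
grip_force: 0.0
```

```bash
python3 -c "
from h import *
st();to(475.5,-353.2,30.6,-8.7)"
```

```text
t 38.0 tcp [ 475.7 -352.1   76.3] yawy -8.7 F [-0.3  0.3 -0.2] op 40.0 g 0.0 q [0.18, 0.59, 0.53, 1.91, -0.43, 0.75, 0.8]
xyz [-0.11, -0.02, 4.57] dr [0.23, 0.11, 0.01]
```

play_rows:
  series:
    - {"xyz": [-0.1, 0, 1.5], "dr": [0, 0, 0]}
    - {"xyz": [-0.1, 0, 3], "dr": [0, 0, 0]}
    - {"xyz": [-0.1, 0, 4.2], "dr": [0, 0, 0]}
    - {"xyz": [-0.1, 0, 4.5], "dr": [0, 0, 0]}
    - {"xyz": [-0.1, 0, 4.5], "dr": [0, 0, 0]}

```text
t: 38.5
eef_pos: [0.4735, -0.3522, 0.0278]
eef_rot: [-2.383, -2.045, 0.002]
contact_force: [-0.2, -0.9, 0.0]
opening: 0.0402
grip_force: 0.0
```

play_rows:
  series:
    - {"xyz": [0, 0, 0], "dr": [0, 0, 0]}
    - {"xyz": [0, 0, 0], "dr": [0, 0, 0]}
    - {"xyz": [0, 0, 0], "dr": [0, 0, 0]}

```text
t: 38.8
eef_pos: [0.4744, -0.3527, 0.0294]
eef_rot: [2.383, 2.045, -0.0]
contact_force: [-1.0, 0.6, -0.1]
opening: 0.0402
grip_force: 0.0
```

```bash
python3 -c "
from h import *
st();to(475.5,-353.2,30.6,-8.7)"
```

```text
t 38.8 tcp [ 474.4 -352.7   29.4] yawy -8.7 F [-1.   0.6 -0.1] op 40.2 g 0.0 q [0.21, 0.66, 0.48, 1.93, -0.48, 0.67, 0.84]
xyz [-0.03, 0.12, -0.12] dr [0.05, 0.05, -0.03]
```

play_rows:
  series:
    - {"xyz": [0, 0, -0.12], "dr": [0, 0, 0]}
    - {"xyz": [0, 0, -0.12], "dr": [0, 0, 0]}
    - {"xyz": [0, 0, -0.12], "dr": [0, 0, 0]}
    - {"xyz": [0, 0, -0.12], "dr": [0, 0, 0]}
  grip: 1
  force: 30

```text
t: 39.2
eef_pos: [0.4745, -0.3527, 0.0308]
eef_rot: [2.383, 2.045, 0.0]
contact_force: [-0.3, 0.8, 6.1]
opening: 0.0218
grip_force: 30.0
```

play_rows:
  series:
    - {"xyz": [0, 0, -2], "dr": [0, 0, 0]}
    - {"xyz": [0, 0, -6], "dr": [0, 0, 0]}
    - {"xyz": [0, 0, -11], "dr": [0, 0, 0]}
    - {"xyz": [0, 0, -16], "dr": [0, 0, 0]}
    - {"xyz": [0, 0, -20], "dr": [0, 0, 0]}

```text
t: 39.7
eef_pos: [0.4742, -0.3528, 0.2328]
eef_rot: [2.383, 2.044, 0.0]
contact_force: [1.5, 0.3, -0.1]
opening: 0.0218
grip_force: 29.5
```

play_rows:
  series:
    - {"xyz": [4.6, -0.4, 0], "dr": [0, 0, -1]}
    - {"xyz": [9.2, -0.8, 0], "dr": [0, 0, -1]}
    - {"xyz": [13.8, -1.2, 0], "dr": [0, 0, -1]}
    - {"xyz": [18.4, -1.6, 0], "dr": [0, 0, -1]}
    - {"xyz": [23, -2, 0], "dr": [0, 0, -1]}

```text
t: 40.2
eef_pos: [0.4889, -0.1201, 0.2299]
eef_rot: [2.366, 2.066, -0.0]
contact_force: [0.6, -0.3, -0.7]
opening: 0.0221
grip_force: 29.5
```

play_rows:
  series:
    - {"xyz": [4.6, -0.3, 0], "dr": [0, 0, 0]}
    - {"xyz": [9.2, -0.7, 0], "dr": [0, 0, 0]}
    - {"xyz": [13.8, -1, 0], "dr": [0, 0, 0]}
    - {"xyz": [18.6, -1.4, 0], "dr": [0, 0, 0]}
    - {"xyz": [23.5, -1.7, 0], "dr": [0, 0, 0]}

```text
t: 40.7
eef_pos: [0.5036, 0.1148, 0.2298]
eef_rot: [2.366, 2.066, -0.0]
contact_force: [0.9, -0.7, 0.4]
opening: 0.0218
grip_force: 29.5
```

play_rows:
  series:
    - {"xyz": [0, 0, 3], "dr": [0, 0, 0]}
    - {"xyz": [0, 0, 6], "dr": [0, 0, 0]}
    - {"xyz": [0, 0, 6.5], "dr": [0, 0, 0]}
    - {"xyz": [0, 0, 6.5], "dr": [0, 0, 0]}
    - {"xyz": [0, 0, 6.5], "dr": [0, 0, 0]}

```text
t: 41.2
eef_pos: [0.505, 0.1128, 0.166]
eef_rot: [2.366, 2.065, 0.002]
contact_force: [1.0, 0.0, 0.7]
opening: 0.0219
grip_force: 29.5
```

play_rows:
  series:
    - {"xyz": [0, 0, 0], "dr": [0, 0, 0]}
    - {"xyz": [0, 0, 0], "dr": [0, 0, 0]}
    - {"xyz": [0, 0, 0], "dr": [0, 0, 0]}

```text
t: 41.5
eef_pos: [0.5045, 0.1131, 0.1657]
eef_rot: [2.366, 2.066, 0.002]
contact_force: [0.7, 0.6, 0.1]
opening: 0.0217
grip_force: 29.5
```

```bash
python3 -c "
from h import *
st();to(504.2,112.8,153,-7.7)"
```

```text
t 41.5 tcp [504.5 113.1 165.7] yawy -7.7 F [0.7 0.6 0.1] op 21.7 g 29.5 q [-0.68, 0.33, 0.46, 2.02, -0.2, 0.83, -0.24]
xyz [-0.03, -0.02, 1.27] dr [0.07, -0.02, -0.05]
```

Well placed. Lowering to 147 (1.85 cm), then release and press as before.

play_rows:
  series:
    - {"xyz": [-0.03, -0.03, 0.6], "dr": [0, 0, 0]}
    - {"xyz": [-0.03, -0.03, 1.2], "dr": [0, 0, 0]}
    - {"xyz": [-0.03, -0.03, 1.6], "dr": [0, 0, 0]}
    - {"xyz": [-0.03, -0.03, 1.85], "dr": [0, 0, 0]}
    - {"xyz": [-0.03, -0.03, 1.85], "dr": [0, 0, 0]}

```text
t: 42.0
eef_pos: [0.5037, 0.1128, 0.1462]
eef_rot: [2.366, 2.066, -0.001]
contact_force: [-0.3, 0.1, 0.5]
opening: 0.0219
grip_force: 29.8
```

```bash
python3 -c "
from h import *
st()"
```

```text
t 42.0 tcp [503.7 112.8 146.2] yawy -7.7 F [-0.3  0.1  0.5] op 21.9 g 29.8 q [-0.67, 0.36, 0.45, 2.04, -0.22, 0.79, -0.22]
```

play_rows:
  series:
    - {"xyz": [0, 0, 0], "dr": [0, 0, 0]}
    - {"xyz": [0, 0, 0], "dr": [0, 0, 0]}
    - {"xyz": [0, 0, 0], "dr": [0, 0, 0]}
    - {"xyz": [0, 0, -1], "dr": [0, 0, 0]}
    - {"xyz": [0, 0, -2], "dr": [0, 0, 0]}
  grip: 0.06

```text
t: 42.5
eef_pos: [0.5037, 0.1128, 0.1671]
eef_rot: [2.366, 2.066, -0.001]
contact_force: [0.1, -0.1, -0.3]
opening: 0.0401
grip_force: 0.0
```

play_rows:
  series:
    - {"xyz": [0, 0, 0], "dr": [0, 0, 0]}
    - {"xyz": [0, 0, 0], "dr": [0, 0, 0]}
    - {"xyz": [0, 0, 0], "dr": [0, 0, 0]}
    - {"xyz": [0, 0, 0], "dr": [0, 0, 0]}
  grip: 1

```text
t: 42.9
eef_pos: [0.5035, 0.1128, 0.1662]
eef_rot: [2.366, 2.067, -0.001]
contact_force: [0.1, 0.4, -0.2]
opening: -0.0002
grip_force: 0.0
```

play_rows:
  series:
    - {"xyz": [0, 0, 0.8], "dr": [0, 0, 0]}
    - {"xyz": [0, 0, 1.5], "dr": [0, 0, 0]}
    - {"xyz": [0, 0, 1.9], "dr": [0, 0, 0]}
    - {"xyz": [0, 0, 2.05], "dr": [0, 0, 0]}
    - {"xyz": [0, 0, 2.15], "dr": [0, 0, 0]}

```text
t: 43.4
eef_pos: [0.5032, 0.1127, 0.146]
eef_rot: [-2.365, -2.065, 0.003]
contact_force: [-8.3, -1.2, 22.1]
opening: 0.0001
grip_force: 11.0
```

play_rows:
  series:
    - {"xyz": [0, 0, 0], "dr": [0, 0, 0]}

```text
t: 43.5
eef_pos: [0.5032, 0.1127, 0.146]
eef_rot: [-2.365, -2.065, 0.003]
contact_force: [-5.7, -0.2, 14.7]
opening: -0.0004
grip_force: 7.4
```

Pressed flush (TCP 146.0). Now biscuit 4, at (485.5,-291.6).

play_rows:
  series:
    - {"xyz": [0, 0, -2], "dr": [0, 0, 0]}
    - {"xyz": [0, 0, -5], "dr": [0, 0, 0]}
    - {"xyz": [0, 0, -9], "dr": [0, 0, 0]}
  grip: 0.06

```text
t: 43.8
eef_pos: [0.5025, 0.1126, 0.2342]
eef_rot: [-2.366, -2.066, 0.007]
contact_force: [1.5, 0.3, -0.5]
opening: 0.0399
grip_force: 0.0
```

play_rows:
  series:
    - {"xyz": [-4, 0.4, 0], "dr": [0, 0, 0]}
    - {"xyz": [-8, 0.7, 0], "dr": [0, 0, 0]}
    - {"xyz": [-12, 1.1, 0], "dr": [0, 0, 0]}
    - {"xyz": [-16, 1.4, 0], "dr": [0, 0, 0]}
    - {"xyz": [-20.2, 1.8, 0], "dr": [0, 0, 0]}

```text
t: 44.3
eef_pos: [0.494, -0.0909, 0.2348]
eef_rot: [-2.365, -2.067, 0.0]
contact_force: [0.6, -0.1, -0.1]
opening: 0.0402
grip_force: 0.0
```

play_rows:
  series:
    - {"xyz": [-4, 0.4, 0], "dr": [0, 0, 1]}
    - {"xyz": [-8, 0.7, 0], "dr": [0, 0, 1]}
    - {"xyz": [-12, 1.1, 0], "dr": [0, 0, 1]}
    - {"xyz": [-16, 1.4, 0], "dr": [0, 0, 1]}
    - {"xyz": [-20.2, 1.8, 0], "dr": [0, 0, 1]}

```text
t: 44.8
eef_pos: [0.4848, -0.2935, 0.2346]
eef_rot: [-2.383, -2.046, 0.001]
contact_force: [0.7, 0.1, -0.2]
opening: 0.0396
grip_force: 0.0
```

play_rows:
  series:
    - {"xyz": [0, 0, 4], "dr": [0, 0, 0]}
    - {"xyz": [0, 0, 8], "dr": [0, 0, 0]}
    - {"xyz": [0, 0, 12], "dr": [0, 0, 0]}
    - {"xyz": [0, 0, 15.5], "dr": [0, 0, 0]}
    - {"xyz": [0, 0, 15.5], "dr": [0, 0, 0]}

```text
t: 45.3
eef_pos: [0.482, -0.2903, 0.0755]
eef_rot: [-2.377, -2.04, 0.007]
contact_force: [-0.2, 0.6, 0.3]
opening: 0.0401
grip_force: 0.0
```

play_rows:
  series:
    - {"xyz": [0, 0, 0], "dr": [0, 0, 0]}
    - {"xyz": [0, 0, 0], "dr": [0, 0, 0]}
    - {"xyz": [0, 0, 0], "dr": [0, 0, 0]}

```text
t: 45.6
eef_pos: [0.4863, -0.2931, 0.0821]
eef_rot: [2.381, 2.044, 0.002]
contact_force: [0.3, 0.9, -0.1]
opening: 0.0399
grip_force: 0.0
```

```bash
python3 -c "
from h import *
st();to(485.5,-291.6,30.6,-8.7)"
```

```text
t 45.6 tcp [ 486.3 -293.1   82.1] yawy -8.7 F [ 0.3  0.9 -0.1] op 39.9 g 0.0 q [0.05, 0.55, 0.55, 1.97, -0.43, 0.73, 0.71]
xyz [0.14, -0.12, 5.15] dr [0.21, 0.09, -0.03]
```

play_rows:
  series:
    - {"xyz": [0.14, -0.1, 1.5], "dr": [0, 0, 0]}
    - {"xyz": [0.14, -0.1, 3], "dr": [0, 0, 0]}
    - {"xyz": [0.14, -0.1, 4.5], "dr": [0, 0, 0]}
    - {"xyz": [0.14, -0.1, 5.05], "dr": [0, 0, 0]}
    - {"xyz": [0.14, -0.1, 5.05], "dr": [0, 0, 0]}

```text
t: 46.1
eef_pos: [0.4833, -0.2905, 0.028]
eef_rot: [-2.383, -2.044, 0.003]
contact_force: [0.4, -0.2, 0.2]
opening: 0.0401
grip_force: 0.0
```

play_rows:
  series:
    - {"xyz": [0, 0, 0], "dr": [0, 0, 0]}
    - {"xyz": [0, 0, 0], "dr": [0, 0, 0]}
    - {"xyz": [0, 0, 0], "dr": [0, 0, 0]}

```text
t: 46.4
eef_pos: [0.4846, -0.2911, 0.0301]
eef_rot: [2.383, 2.045, -0.0]
contact_force: [0.0, 0.3, -0.1]
opening: 0.0397
grip_force: 0.0
```

```bash
python3 -c "
from h import *
st();to(485.5,-291.6,30.6,-8.7)"
```

```text
t 46.4 tcp [ 484.6 -291.1   30.1] yawy -8.7 F [ 0.   0.3 -0.1] op 39.7 g 0.0 q [0.1, 0.63, 0.49, 1.99, -0.49, 0.63, 0.76]
xyz [-0.04, 0.1, -0.05] dr [0.05, 0.05, -0.04]
```

play_rows:
  series:
    - {"xyz": [0, 0, -0.05], "dr": [0, 0, 0]}
    - {"xyz": [0, 0, -0.05], "dr": [0, 0, 0]}
    - {"xyz": [0, 0, -0.05], "dr": [0, 0, 0]}
    - {"xyz": [0, 0, -0.05], "dr": [0, 0, 0]}
  grip: 1
  force: 30

```text
t: 46.8
eef_pos: [0.4846, -0.291, 0.0307]
eef_rot: [2.383, 2.045, 0.0]
contact_force: [-1.6, 1.5, 6.1]
opening: 0.0223
grip_force: 29.9
```

play_rows:
  series:
    - {"xyz": [0, 0, -2], "dr": [0, 0, 0]}
    - {"xyz": [0, 0, -6], "dr": [0, 0, 0]}
    - {"xyz": [0, 0, -11], "dr": [0, 0, 0]}
    - {"xyz": [0, 0, -16], "dr": [0, 0, 0]}
    - {"xyz": [0, 0, -20], "dr": [0, 0, 0]}

```text
t: 47.3
eef_pos: [0.4843, -0.2911, 0.2327]
eef_rot: [2.383, 2.044, 0.0]
contact_force: [1.4, -0.9, -0.6]
opening: 0.0218
grip_force: 29.5
```

play_rows:
  series:
    - {"xyz": [4.6, -0.4, 0], "dr": [0, 0, -1]}
    - {"xyz": [9.2, -0.8, 0], "dr": [0, 0, -1]}
    - {"xyz": [13.8, -1.2, 0], "dr": [0, 0, -1]}
    - {"xyz": [18.4, -1.6, 0], "dr": [0, 0, -1]}
    - {"xyz": [23.3, -2, 0], "dr": [0, 0, -1]}

```text
t: 47.8
eef_pos: [0.4994, -0.0559, 0.23]
eef_rot: [2.367, 2.065, -0.0]
contact_force: [0.9, -0.4, 1.1]
opening: 0.0219
grip_force: 29.5
```

play_rows:
  series:
    - {"xyz": [4.6, -0.4, 0], "dr": [0, 0, 0]}
    - {"xyz": [9.2, -0.7, 0], "dr": [0, 0, 0]}
    - {"xyz": [13.8, -1.1, 0], "dr": [0, 0, 0]}
    - {"xyz": [18.6, -1.5, 0], "dr": [0, 0, 0]}
    - {"xyz": [23.2, -1.85, 0], "dr": [0, 0, 0]}

```text
t: 48.3
eef_pos: [0.5122, 0.177, 0.2297]
eef_rot: [2.366, 2.067, -0.001]
contact_force: [0.7, 0.0, -0.1]
opening: 0.0218
grip_force: 29.5
```

play_rows:
  series:
    - {"xyz": [0, 0, 3], "dr": [0, 0, 0]}
    - {"xyz": [0, 0, 6], "dr": [0, 0, 0]}
    - {"xyz": [0, 0, 6.5], "dr": [0, 0, 0]}
    - {"xyz": [0, 0, 6.5], "dr": [0, 0, 0]}
    - {"xyz": [0, 0, 6.5], "dr": [0, 0, 0]}

```text
t: 48.8
eef_pos: [0.5136, 0.1747, 0.166]
eef_rot: [2.366, 2.065, 0.002]
contact_force: [0.9, -0.1, 0.6]
opening: 0.022
grip_force: 29.5
```

play_rows:
  series:
    - {"xyz": [0, 0, 0], "dr": [0, 0, 0]}
    - {"xyz": [0, 0, 0], "dr": [0, 0, 0]}
    - {"xyz": [0, 0, 0], "dr": [0, 0, 0]}

```text
t: 49.1
eef_pos: [0.5132, 0.175, 0.1657]
eef_rot: [2.366, 2.066, 0.002]
contact_force: [0.3, 0.3, 0.4]
opening: 0.0219
grip_force: 29.5
```

```bash
python3 -c "
from h import *
st();to(512.6,174.2,147,-7.7)"
```

```text
t 49.1 tcp [513.2 175.  165.7] yawy -7.7 F [0.3 0.3 0.4] op 21.9 g 29.5 q [-0.79, 0.37, 0.48, 1.96, -0.23, 0.85, -0.32]
xyz [-0.09, -0.05, 1.87] dr [0.06, -0.03, -0.04]
```

play_rows:
  series:
    - {"xyz": [-0.08, -0.05, 0.6], "dr": [0, 0, 0]}
    - {"xyz": [-0.08, -0.05, 1.2], "dr": [0, 0, 0]}
    - {"xyz": [-0.08, -0.05, 1.6], "dr": [0, 0, 0]}
    - {"xyz": [-0.08, -0.05, 1.85], "dr": [0, 0, 0]}
    - {"xyz": [-0.08, -0.05, 1.85], "dr": [0, 0, 0]}

```text
t: 49.6
eef_pos: [0.5121, 0.1741, 0.1462]
eef_rot: [2.366, 2.066, -0.001]
contact_force: [-1.2, -0.6, 1.7]
opening: 0.0221
grip_force: 30.4
```

```bash
python3 -c "
from h import *
st()"
```

```text
t 49.6 tcp [512.1 174.1 146.2] yawy -7.7 F [-1.2 -0.6  1.7] op 22.1 g 30.4 q [-0.77, 0.4, 0.47, 1.98, -0.24, 0.81, -0.3]
```

play_rows:
  series:
    - {"xyz": [0, 0, 0], "dr": [0, 0, 0]}
    - {"xyz": [0, 0, 0], "dr": [0, 0, 0]}
    - {"xyz": [0, 0, 0], "dr": [0, 0, 0]}
    - {"xyz": [0, 0, -1], "dr": [0, 0, 0]}
    - {"xyz": [0, 0, -2], "dr": [0, 0, 0]}
  grip: 0.06

```text
t: 50.1
eef_pos: [0.5122, 0.1741, 0.167]
eef_rot: [2.366, 2.066, -0.001]
contact_force: [-0.4, -0.3, 0.3]
opening: 0.0397
grip_force: 0.0
```

play_rows:
  series:
    - {"xyz": [0, 0, 0], "dr": [0, 0, 0]}
    - {"xyz": [0, 0, 0], "dr": [0, 0, 0]}
    - {"xyz": [0, 0, 0], "dr": [0, 0, 0]}
    - {"xyz": [0, 0, 0], "dr": [0, 0, 0]}
  grip: 1

```text
t: 50.5
eef_pos: [0.5119, 0.1742, 0.1661]
eef_rot: [2.366, 2.067, -0.002]
contact_force: [0.3, -0.1, 1.1]
opening: 0.0002
grip_force: 0.0
```

play_rows:
  series:
    - {"xyz": [0, 0, 0.8], "dr": [0, 0, 0]}
    - {"xyz": [0, 0, 1.5], "dr": [0, 0, 0]}
    - {"xyz": [0, 0, 1.9], "dr": [0, 0, 0]}
    - {"xyz": [0, 0, 2.05], "dr": [0, 0, 0]}
    - {"xyz": [0, 0, 2.15], "dr": [0, 0, 0]}

```text
t: 51.0
eef_pos: [0.5116, 0.174, 0.146]
eef_rot: [-2.365, -2.065, 0.003]
contact_force: [-7.7, -1.6, 21.1]
opening: -0.0
grip_force: 10.5
```

play_rows:
  series:
    - {"xyz": [0, 0, 0], "dr": [0, 0, 0]}

```text
t: 51.1
eef_pos: [0.5116, 0.174, 0.146]
eef_rot: [-2.365, -2.065, 0.003]
contact_force: [-5.6, -0.9, 14.8]
opening: -0.0
grip_force: 7.2
```

play_rows:
  series:
    - {"xyz": [0, 0, -2], "dr": [0, 0, 0]}
    - {"xyz": [0, 0, -5], "dr": [0, 0, 0]}
    - {"xyz": [0, 0, -9], "dr": [0, 0, 0]}
  grip: 0.06

```text
t: 51.4
eef_pos: [0.5109, 0.1738, 0.2341]
eef_rot: [-2.366, -2.066, 0.008]
contact_force: [0.4, 0.1, 0.4]
opening: 0.0395
grip_force: 0.0
```

play_rows:
  series:
    - {"xyz": [-4, 0.2, 0], "dr": [0, 0, 0]}
    - {"xyz": [-8, 0.5, 0], "dr": [0, 0, 0]}
    - {"xyz": [-12, 0.7, 0], "dr": [0, 0, 0]}
    - {"xyz": [-16, 0.9, 0], "dr": [0, 0, 0]}
    - {"xyz": [-18.8, 1.1, 0], "dr": [0, 0, 0]}

```text
t: 51.9
eef_pos: [0.497, -0.0165, 0.2348]
eef_rot: [2.369, 2.063, -0.002]
contact_force: [0.2, 0.9, -0.2]
opening: 0.0401
grip_force: 0.0
```

play_rows:
  series:
    - {"xyz": [-4, 0.2, 0], "dr": [0, 0, 0]}
    - {"xyz": [-8, 0.5, 0], "dr": [0, 0, 0]}
    - {"xyz": [-12, 0.7, 0], "dr": [0, 0, 0]}
    - {"xyz": [-16, 0.9, 0], "dr": [0, 0, 0]}
    - {"xyz": [-18.8, 1.1, 0], "dr": [0, 0, 0]}

```text
t: 52.4
eef_pos: [0.4824, -0.2043, 0.2349]
eef_rot: [2.369, 2.063, -0.002]
contact_force: [0.3, 0.2, -0.0]
opening: 0.04
grip_force: 0.0
```

play_rows:
  series:
    - {"xyz": [-4, 0.2, 0], "dr": [0, 0, 1]}
    - {"xyz": [-8, 0.5, 0], "dr": [0, 0, 1]}
    - {"xyz": [-12, 0.7, 0], "dr": [0, 0, 1]}
    - {"xyz": [-16, 0.9, 0], "dr": [0, 0, 1]}
    - {"xyz": [-18.8, 1.1, 0], "dr": [0, 0, 1]}

```text
t: 52.9
eef_pos: [0.4678, -0.392, 0.2347]
eef_rot: [2.386, 2.042, -0.003]
contact_force: [0.7, 0.5, 0.6]
opening: 0.0401
grip_force: 0.0
```

play_rows:
  series:
    - {"xyz": [0, 0, 4], "dr": [0, 0, 0]}
    - {"xyz": [0, 0, 8], "dr": [0, 0, 0]}
    - {"xyz": [0, 0, 12], "dr": [0, 0, 0]}
    - {"xyz": [0, 0, 15.5], "dr": [0, 0, 0]}
    - {"xyz": [0, 0, 15.5], "dr": [0, 0, 0]}

```text
t: 53.4
eef_pos: [0.4663, -0.3864, 0.0751]
eef_rot: [-2.377, -2.039, 0.005]
contact_force: [-0.2, 0.4, -0.4]
opening: 0.0398
grip_force: 0.0
```

play_rows:
  series:
    - {"xyz": [0, 0, 0], "dr": [0, 0, 0]}
    - {"xyz": [0, 0, 0], "dr": [0, 0, 0]}
    - {"xyz": [0, 0, 0], "dr": [0, 0, 0]}

```text
t: 53.7
eef_pos: [0.47, -0.3901, 0.0823]
eef_rot: [2.381, 2.043, 0.001]
contact_force: [-0.6, 0.0, -0.6]
opening: 0.0401
grip_force: 0.0
```

```bash
python3 -c "
from h import *
st();to(469.2,-388,30.6,-8.7)"
```

```text
t 53.7 tcp [ 470.  -390.1   82.3] yawy -8.7 F [-0.6  0.  -0.6] op 40.1 g 0.0 q [0.2, 0.62, 0.59, 1.87, -0.48, 0.79, 0.89]
xyz [0.21, -0.13, 5.17] dr [0.2, 0.13, -0.03]
```

play_rows:
  series:
    - {"xyz": [0.2, -0.05, 1.5], "dr": [0, 0, 0]}
    - {"xyz": [0.2, -0.05, 3], "dr": [0, 0, 0]}
    - {"xyz": [0.2, -0.05, 4.5], "dr": [0, 0, 0]}
    - {"xyz": [0.2, -0.05, 5.05], "dr": [0, 0, 0]}
    - {"xyz": [0.2, -0.05, 5.05], "dr": [0, 0, 0]}

```text
t: 54.2
eef_pos: [0.468, -0.3866, 0.028]
eef_rot: [-2.382, -2.044, 0.002]
contact_force: [-0.5, -0.0, 0.1]
opening: 0.0399
grip_force: 0.0
```

play_rows:
  series:
    - {"xyz": [0, 0, 0], "dr": [0, 0, 0]}
    - {"xyz": [0, 0, 0], "dr": [0, 0, 0]}
    - {"xyz": [0, 0, 0], "dr": [0, 0, 0]}

```text
t: 54.5
eef_pos: [0.4691, -0.3874, 0.0302]
eef_rot: [2.383, 2.045, -0.0]
contact_force: [-0.2, -0.3, -0.1]
opening: 0.0401
grip_force: 0.0
```

Run:
```python
from h import *
import cav
st();to(469.2,-388,30.6,-8.7)
a=cav.cav(grab('top'),'top');b=cav.cav(grab('side'),'side')
cv2.imwrite('pics/cav12.png',cv2.resize(np.vstack([a,b]),None,fx=2,fy=2))
```

```text
t 54.5 tcp [ 469.1 -387.4   30.2] yawy -8.7 F [-0.2 -0.3 -0.1] op 40.1 g 0.0 q [0.24, 0.69, 0.54, 1.89, -0.53, 0.7, 0.93]
xyz [-0.05, 0.02, -0.04] dr [0.05, 0.06, -0.03]
top machine-rel [ 10.2 -20.2] world [513.4 105.1] size 6.5 14.5
top machine-rel [ 9.5 52.5] world [522.4 177.3] size 8.0 14.0
top machine-rel [ 4.5 -4.8] world [509.8 121.2] size 17.0 7.5
top machine-rel [ 0.5 16.2] world [508.7 142.5] size 25.0 29.5
top machine-rel [  0.2 -46.5] world [500.   80.4] size 27.5 28.0
side machine-rel [ 10.5 -11. ] world [514.9 114.2] size 7.0 28.0
side machine-rel [ 0.8 29. ] world [510.6 155.1] size 26.5 50.0
side machine-rel [  0.5 -44. ] world [500.6  82.8] size 27.0 30.0
```

View pics/cav12.png

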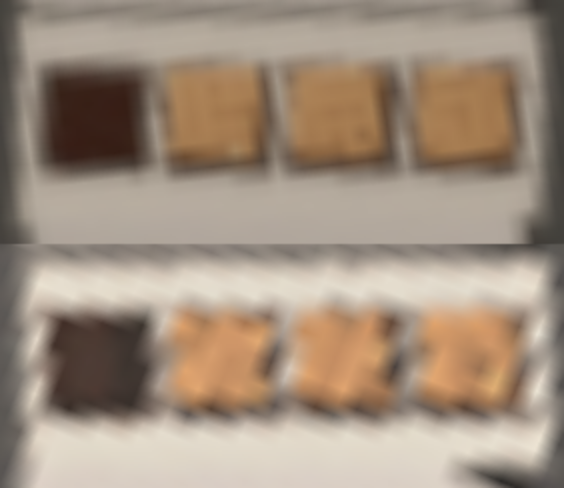

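Three biscuits are seated. Now the last one, into cavity 1.

play_rows:
  series:
    - {"xyz": [0, 0, -0.05], "dr": [0, 0, 0]}
    - {"xyz": [0, 0, -0.05], "dr": [0, 0, 0]}
    - {"xyz": [0, 0, -0.05], "dr": [0, 0, 0]}
    - {"xyz": [0, 0, -0.05], "dr": [0, 0, 0]}
  grip: 1
  force: 30

```text
t: 55.0
eef_pos: [0.469, -0.3873, 0.0306]
eef_rot: [2.383, 2.045, -0.0]
contact_force: [-0.3, 0.6, 4.9]
opening: 0.0218
grip_force: 29.8
```

play_rows:
  series:
    - {"xyz": [0, 0, -2], "dr": [0, 0, 0]}
    - {"xyz": [0, 0, -6], "dr": [0, 0, 0]}
    - {"xyz": [0, 0, -11], "dr": [0, 0, 0]}
    - {"xyz": [0, 0, -16], "dr": [0, 0, 0]}
    - {"xyz": [0, 0, -20], "dr": [0, 0, 0]}

```text
t: 55.5
eef_pos: [0.4688, -0.3874, 0.2328]
eef_rot: [2.383, 2.044, -0.0]
contact_force: [1.3, -0.3, -0.3]
opening: 0.0219
grip_force: 29.5
```

play_rows:
  series:
    - {"xyz": [4.6, -0.4, 0], "dr": [0, 0, -1]}
    - {"xyz": [9.2, -0.8, 0], "dr": [0, 0, -1]}
    - {"xyz": [13.8, -1.2, 0], "dr": [0, 0, -1]}
    - {"xyz": [18.4, -1.6, 0], "dr": [0, 0, -1]}
    - {"xyz": [23.4, -2, 0], "dr": [0, 0, -1]}

```text
t: 56.0
eef_pos: [0.484, -0.1514, 0.2299]
eef_rot: [2.367, 2.065, -0.001]
contact_force: [0.9, 1.5, -0.1]
opening: 0.0222
grip_force: 29.5
```

play_rows:
  series:
    - {"xyz": [4.6, -0.4, 0], "dr": [0, 0, 0]}
    - {"xyz": [9.2, -0.7, 0], "dr": [0, 0, 0]}
    - {"xyz": [13.8, -1, 0], "dr": [0, 0, 0]}
    - {"xyz": [18.6, -1.3, 0], "dr": [0, 0, 0]}
    - {"xyz": [23.5, -1.6, 0], "dr": [0, 0, 0]}

```text
t: 56.5
eef_pos: [0.4999, 0.0839, 0.2299]
eef_rot: [2.366, 2.066, -0.0]
contact_force: [-0.2, 0.0, 0.7]
opening: 0.0221
grip_force: 29.5
```

play_rows:
  series:
    - {"xyz": [0, 0, 3], "dr": [0, 0, 0]}
    - {"xyz": [0, 0, 6], "dr": [0, 0, 0]}
    - {"xyz": [0, 0, 6.5], "dr": [0, 0, 0]}
    - {"xyz": [0, 0, 6.5], "dr": [0, 0, 0]}
    - {"xyz": [0, 0, 6.5], "dr": [0, 0, 0]}

```text
t: 57.0
eef_pos: [0.5012, 0.0817, 0.166]
eef_rot: [2.366, 2.064, 0.002]
contact_force: [0.6, 0.1, -0.7]
opening: 0.0214
grip_force: 29.5
```

play_rows:
  series:
    - {"xyz": [0, 0, 0], "dr": [0, 0, 0]}
    - {"xyz": [0, 0, 0], "dr": [0, 0, 0]}
    - {"xyz": [0, 0, 0], "dr": [0, 0, 0]}

```text
t: 57.3
eef_pos: [0.5007, 0.0821, 0.1656]
eef_rot: [2.366, 2.066, 0.002]
contact_force: [-0.1, -0.2, 0.1]
opening: 0.0221
grip_force: 29.5
```

```bash
python3 -c "
from h import *
st();to(500.1,82.3,147,-7.7)"
```

```text
t 57.3 tcp [500.7  82.1 165.6] yawy -7.7 F [-0.1 -0.2  0.1] op 22.1 g 29.5 q [-0.71, 0.33, 0.56, 2.05, -0.24, 0.83, -0.14]
xyz [0.01, -0.06, 1.86] dr [0.07, -0.02, -0.04]
```

play_rows:
  series:
    - {"xyz": [0.02, -0.05, 0.6], "dr": [0, 0, 0]}
    - {"xyz": [0.02, -0.05, 1.2], "dr": [0, 0, 0]}
    - {"xyz": [0.02, -0.05, 1.6], "dr": [0, 0, 0]}
    - {"xyz": [0.02, -0.05, 1.85], "dr": [0, 0, 0]}
    - {"xyz": [0.02, -0.05, 1.85], "dr": [0, 0, 0]}

```text
t: 57.8
eef_pos: [0.4999, 0.0823, 0.1463]
eef_rot: [2.366, 2.066, -0.001]
contact_force: [0.5, -0.6, -0.1]
opening: 0.0218
grip_force: 29.5
```

```bash
python3 -c "
from h import *
st()"
```

```text
t 57.8 tcp [499.9  82.3 146.3] yawy -7.7 F [ 0.5 -0.6 -0.1] op 21.8 g 29.5 q [-0.69, 0.36, 0.55, 2.06, -0.26, 0.79, -0.12]
```

play_rows:
  series:
    - {"xyz": [0, 0, 0], "dr": [0, 0, 0]}
    - {"xyz": [0, 0, 0], "dr": [0, 0, 0]}
    - {"xyz": [0, 0, 0], "dr": [0, 0, 0]}
    - {"xyz": [0, 0, -1], "dr": [0, 0, 0]}
    - {"xyz": [0, 0, -2], "dr": [0, 0, 0]}
  grip: 0.06

```text
t: 58.3
eef_pos: [0.4998, 0.0823, 0.1671]
eef_rot: [2.366, 2.066, -0.001]
contact_force: [0.0, 0.8, -0.4]
opening: 0.0402
grip_force: 0.0
```

play_rows:
  series:
    - {"xyz": [0, 0, 0], "dr": [0, 0, 0]}
    - {"xyz": [0, 0, 0], "dr": [0, 0, 0]}
    - {"xyz": [0, 0, 0], "dr": [0, 0, 0]}
    - {"xyz": [0, 0, 0], "dr": [0, 0, 0]}
  grip: 1

```text
t: 58.7
eef_pos: [0.4996, 0.0824, 0.1662]
eef_rot: [2.366, 2.067, -0.001]
contact_force: [-0.0, 0.1, 0.4]
opening: 0.0001
grip_force: 0.0
```

play_rows:
  series:
    - {"xyz": [0, 0, 0.8], "dr": [0, 0, 0]}
    - {"xyz": [0, 0, 1.5], "dr": [0, 0, 0]}
    - {"xyz": [0, 0, 1.9], "dr": [0, 0, 0]}
    - {"xyz": [0, 0, 2.05], "dr": [0, 0, 0]}
    - {"xyz": [0, 0, 2.15], "dr": [0, 0, 0]}

```text
t: 59.2
eef_pos: [0.4994, 0.0823, 0.146]
eef_rot: [-2.365, -2.065, 0.003]
contact_force: [-7.2, -0.8, 21.8]
opening: 0.0003
grip_force: 11.6
```

play_rows:
  series:
    - {"xyz": [0, 0, 0], "dr": [0, 0, 0]}

```text
t: 59.3
eef_pos: [0.4993, 0.0822, 0.146]
eef_rot: [-2.365, -2.065, 0.002]
contact_force: [-6.3, -0.5, 16.6]
opening: -0.0002
grip_force: 7.9
```

play_rows:
  series:
    - {"xyz": [0, 0, -2], "dr": [0, 0, 0]}
    - {"xyz": [0, 0, -6], "dr": [0, 0, 0]}
    - {"xyz": [0, 0, -10], "dr": [0, 0, 0]}

```text
t: 59.6
eef_pos: [0.4992, 0.0822, 0.2452]
eef_rot: [-2.366, -2.066, 0.005]
contact_force: [0.7, 0.6, 0.5]
opening: 0.0001
grip_force: 0.0
```

play_rows:
  series:
    - {"xyz": [-4.8, 1, 0], "dr": [0, 0, 0]}
    - {"xyz": [-9.6, 2, 0], "dr": [0, 0, 0]}
    - {"xyz": [-14.4, 3, 0], "dr": [0, 0, 0]}
    - {"xyz": [-19.2, 4, 0], "dr": [0, 0, 0]}
    - {"xyz": [-24, 5, 0], "dr": [0, 0, 0]}

```text
t: 60.1
eef_pos: [0.5169, -0.1638, 0.2448]
eef_rot: [2.366, 2.067, -0.0]
contact_force: [1.1, -0.2, 0.2]
opening: -0.0003
grip_force: 0.0
```

Run:
```python
from h import *
import cav
st()
d=grab('top');e=grab('side');a=cav.cav(d,'top');b=cav.cav(e,'side')
P=pts(d);Z=P[...,2];q=P[205:232,310:335].reshape(-1,3);k=(q[:,2]>.138)&(q[:,2]<.165);print('tip',np.median(q[k],0),k.sum())
c=cv2.cvtColor(e['frame'],cv2.COLOR_RGB2BGR)[130:330,260:460]
cv2.imwrite('pics/v13.png',np.hstack([cv2.resize(np.vstack([a,b]),(390,340)),cv2.resize(c,(400,340))]))
```

```text
t 60.1 tcp [ 516.9 -163.8  244.8] yawy -7.7 F [ 1.1 -0.2  0.2] op -0.3 g 0.0 q [-0.34, 0.3, 0.71, 1.89, -0.23, 1.03, 0.33]
top machine-rel [  0.5 -44.2] world [500.6  82.6] size 27.0 32.5
top machine-rel [0.2 4.5] world [506.9 130.9] size 27.5 66.0
top machine-rel [ 0.  46.8] world [512.3 172.8] size 28.0 28.5
side machine-rel [-5. 15.] world [503.1 142. ] size 16.0 12.0
side machine-rel [0.8 2.2] world [507.  128.6] size 28.5 121.5
tip [0.41760339 0.03401855 0.15279802] 19
```

View pics/v13.png

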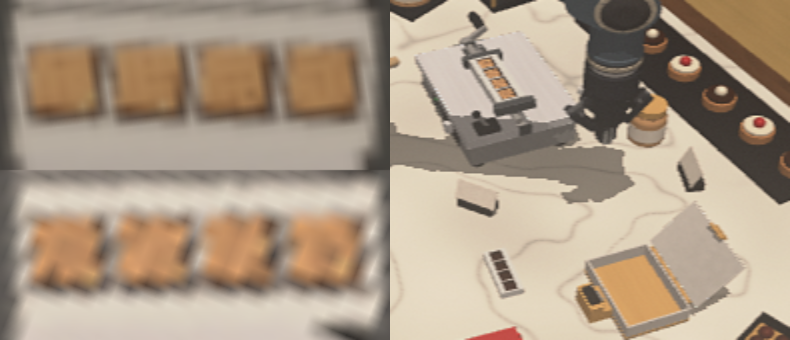

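All four biscuits are seated in their cavities (left panels), and the lid leans open behind the tin at about (705,255). I'll close the lid by coming round behind it with closed fingers.

play_rows:
  series:
    - {"xyz": [-3.6, 2.6, 0], "dr": [0, 0, 1]}
    - {"xyz": [-7.2, 5.2, 0], "dr": [0, 0, 1]}
    - {"xyz": [-10.8, 7.8, 0], "dr": [0, 0, 1]}
    - {"xyz": [-14.4, 10.4, 0], "dr": [0, 0, 1]}
    - {"xyz": [-18.1, 13.3, 0], "dr": [0, 0, 1]}
  grip: 1

```text
t: 60.7
eef_pos: [0.6254, -0.36, 0.2441]
eef_rot: [-2.382, -2.046, 0.0]
contact_force: [0.7, 0.8, 0.3]
opening: 0.0001
grip_force: 0.0
```

play_rows:
  series:
    - {"xyz": [0, 0.2, 0], "dr": [0, 0, 0]}
    - {"xyz": [0, 0.2, 3], "dr": [0, 0, 0]}
    - {"xyz": [0, 0.2, 7], "dr": [0, 0, 0]}
    - {"xyz": [0, 0.2, 11], "dr": [0, 0, 0]}
    - {"xyz": [0, 0.2, 11], "dr": [0, 0, 0]}

```text
t: 61.2
eef_pos: [0.6236, -0.3557, 0.1281]
eef_rot: [-2.374, -2.039, 0.006]
contact_force: [0.2, 0.1, -0.8]
opening: 0.0002
grip_force: 0.0
```

play_rows:
  series:
    - {"xyz": [0, 0, 0], "dr": [0, 0, 0]}
    - {"xyz": [0, 0, 0], "dr": [0, 0, 0]}
    - {"xyz": [0, 0, 0], "dr": [0, 0, 0]}

```text
t: 61.5
eef_pos: [0.6276, -0.3606, 0.138]
eef_rot: [2.381, 2.043, 0.002]
contact_force: [0.1, -0.3, -0.3]
opening: -0.0
grip_force: 0.0
```

Run:
```python
from h import *
s=st()
u=np.array([.9885,-.1513]);v=np.array([.1513,.9885]);H=np.array([531.7,-346.7])
p=s['eef_pos'][:2]*1000-H;print('rel hinge u',p@u,'v',p@v)
P=pts(grab('top'));q=P[150:215,395:480].reshape(-1,3)
a=(q[:,:2]*1000-H)@u;b=(q[:,:2]*1000-H)@v;k=(a>5)&(a<80)&(abs(b)<70)&(q[:,2]>.05)&(q[:,2]<.15)
print('lid pts',k.sum(),'max a',np.percentile(a[k],99),'z there',np.median(q[k&(a>55),2]))
```

```text
t 61.5 tcp [ 627.6 -360.6  138. ] yawy -8.7 F [ 0.1 -0.3 -0.3] op -0.0 g 0.0 q [0.07, 0.72, 0.63, 1.54, -0.47, 1.03, 0.67]
rel hinge u 96.93455048994751 v 0.8145721385179208
lid pts 338 max a 63.10313327580746 z there 0.12322777071624624
```

play_rows:
  series:
    - {"xyz": [0, -1, 0.4], "dr": [0, 0, 0]}
    - {"xyz": [0, -2, 0.3], "dr": [0, 0, 0]}
    - {"xyz": [0, -3, 0.1], "dr": [0, 0, 0]}
    - {"xyz": [0, -4, -0.1], "dr": [0, 0, 0]}
    - {"xyz": [0, -5, -0.3], "dr": [0, 0, 0]}

```text
t: 62.05
eef_pos: [0.5769, -0.3523, 0.1394]
eef_rot: [2.382, 2.044, 0.001]
contact_force: [3.1, -0.5, 1.9]
opening: -0.0
grip_force: 1.3
```

play_rows:
  series:
    - {"xyz": [0, -0.8, -0.2], "dr": [0, 0, 0]}
    - {"xyz": [0, -1.6, -0.3], "dr": [0, 0, 0]}
    - {"xyz": [0, -2.4, -0.5], "dr": [0, 0, 0]}
    - {"xyz": [0, -3.2, -0.7], "dr": [0, 0, 0]}
    - {"xyz": [0, -3.2, -0.7], "dr": [0, 0, 0]}

```text
t: 62.55
eef_pos: [0.5439, -0.3469, 0.1449]
eef_rot: [-2.384, -2.044, 0.001]
contact_force: [0.7, -1.6, -1.6]
opening: 0.0001
grip_force: 0.9
```

```bash
cat > lid.py <<'E'
from h import *
s=st()
u=np.array([.9885,-.1513]);v=np.array([.1513,.9885]);H=np.array([531.7,-346.7])
p=s['eef_pos'][:2]*1000-H;print('rel hinge u',(p@u).round(1),'v',(p@v).round(1),'tip z',(s['eef_pos'][2]*1000-22).round(1))
P=pts(grab('side'));q=P[200:340,320:470].reshape(-1,3)
a=(q[:,:2]*1000-H)@u;b=(q[:,:2]*1000-H)@v;z=q[:,2]*1000
k=(a>-118)&(a<75)&(b>-72)&(b<-25)&(z>38)&(z<155)
for lo in range(-120,75,15):
    m=k&(a>lo)&(a<lo+15)
    if m.sum()>4: print(lo,m.sum(),np.percentile(z[m],[10,50,90]).round(0))
E
python3 lid.py
```

```text
t 62.55 tcp [ 543.9 -346.9  144.9] yawy -8.8 F [ 0.7 -1.6 -1.6] op 0.1 g 0.9 q [0.05, 0.6, 0.65, 1.74, -0.43, 0.95, 0.72]
rel hinge u 12.1 v 1.6 tip z 122.9
-120 8 [41. 42. 44.]
-105 16 [38. 41. 44.]
-90 5 [39. 42. 43.]
-75 7 [39. 41. 43.]
-60 6 [39. 40. 42.]
-45 6 [39. 40. 43.]
-30 7 [40. 41. 44.]
-15 243 [ 43.  96. 144.]
0 8 [43. 47. 56.]
```

The lid is upright against the fingers. I'll follow the arc down.

play_rows:
  series:
    - {"xyz": [0, -1.6, -0.3], "dr": [0, 0, 0]}
    - {"xyz": [0, -2.9, -0.1], "dr": [0, 0, 0]}
    - {"xyz": [0, -4.2, 0.3], "dr": [0, 0, 0]}
    - {"xyz": [0, -5.4, 0.9], "dr": [0, 0, 0]}
    - {"xyz": [0, -6.5, 1.7], "dr": [0, 0, 0]}

```text
t: 63.1
eef_pos: [0.4813, -0.3374, 0.1281]
eef_rot: [2.383, 2.046, 0.0]
contact_force: [1.9, 0.3, 0.0]
opening: -0.0001
grip_force: 0.8
```

play_rows:
  series:
    - {"xyz": [0, -1, 1], "dr": [0, 0, 0]}
    - {"xyz": [0, -1.9, 2.1], "dr": [0, 0, 0]}
    - {"xyz": [0, -2.5, 3.3], "dr": [0, 0, 0]}
    - {"xyz": [0, -2.9, 4.2], "dr": [0, 0, 0]}
    - {"xyz": [0, -3, 4.7], "dr": [0, 0, 0]}

```text
t: 63.6
eef_pos: [0.4503, -0.3326, 0.0799]
eef_rot: [-2.383, -2.044, 0.002]
contact_force: [-0.8, -0.2, 1.9]
opening: 0.0003
grip_force: 0.7
```

play_rows:
  series:
    - {"xyz": [0, 0, 0], "dr": [0, 0, 0]}
    - {"xyz": [0, 0, 0], "dr": [0, 0, 0]}

```text
t: 63.8
eef_pos: [0.4512, -0.3329, 0.081]
eef_rot: [-2.384, -2.045, 0.001]
contact_force: [-1.2, 0.4, 0.8]
opening: 0.0004
grip_force: 0.7
```

```bash
python3 lid.py
```

```text
t 63.8 tcp [ 451.2 -332.9   81. ] yawy -8.7 F [-1.2  0.4  0.8] op 0.4 g 0.7 q [0.1, 0.56, 0.61, 1.99, -0.47, 0.74, 0.85]
rel hinge u -81.7 v 1.5 tip z 59.0
-120 13 [45. 62. 65.]
-105 95 [41. 59. 63.]
-90 79 [54. 58. 61.]
-75 84 [50. 55. 59.]
-60 81 [50. 53. 56.]
-45 78 [47. 51. 54.]
-30 77 [44. 48. 51.]
-15 68 [43. 46. 49.]
```

play_rows:
  series:
    - {"xyz": [0, -0.3, 0.4], "dr": [0, 0, 0]}
    - {"xyz": [0, -0.5, 0.8], "dr": [0, 0, 0]}
    - {"xyz": [0, -0.5, 1.2], "dr": [0, 0, 0]}
    - {"xyz": [0, -0.5, 1.3], "dr": [0, 0, 0]}
    - {"xyz": [0, -0.5, 1.3], "dr": [0, 0, 0]}

```text
t: 64.35
eef_pos: [0.4466, -0.3321, 0.068]
eef_rot: [2.384, 2.046, -0.001]
contact_force: [-0.2, -0.3, 1.5]
opening: -0.0003
grip_force: 0.3
```

play_rows:
  series:
    - {"xyz": [0, 0, 0.1], "dr": [0, 0, 0]}
    - {"xyz": [0, 0, 0.2], "dr": [0, 0, 0]}
    - {"xyz": [0, 0, 0.2], "dr": [0, 0, 0]}

```text
t: 64.65
eef_pos: [0.4465, -0.3321, 0.0664]
eef_rot: [-2.384, -2.046, 0.0]
contact_force: [-0.2, 0.3, 4.8]
opening: -0.0
grip_force: 2.1
```

play_rows:
  series:
    - {"xyz": [0, 0, 0.1], "dr": [0, 0, 0]}
    - {"xyz": [0, 0, 0.2], "dr": [0, 0, 0]}
    - {"xyz": [0, 0, 0.2], "dr": [0, 0, 0]}

```text
t: 64.95
eef_pos: [0.4465, -0.3322, 0.0657]
eef_rot: [-2.384, -2.045, -0.002]
contact_force: [-3.0, 2.8, 16.4]
opening: 0.0008
grip_force: 8.2
```

play_rows:
  series:
    - {"xyz": [0, 0, 0.1], "dr": [0, 0, 0]}
    - {"xyz": [0, 0, 0], "dr": [0, 0, 0]}
    - {"xyz": [0, 0, -0.15], "dr": [0, 0, 0]}
    - {"xyz": [0, 0, -0.25], "dr": [0, 0, 0]}
    - {"xyz": [0, 0, -0.25], "dr": [0, 0, 0]}

```text
t: 65.45
eef_pos: [0.4463, -0.3319, 0.0664]
eef_rot: [-2.384, -2.046, 0.001]
contact_force: [-0.2, -0.2, 3.1]
opening: 0.0003
grip_force: 1.4
```

play_rows:
  series:
    - {"xyz": [0, 0, -0.1], "dr": [0, 0, 0]}
    - {"xyz": [0, 0, -0.2], "dr": [0, 0, 0]}
    - {"xyz": [0, 0, -0.3], "dr": [0, 0, 0]}
    - {"xyz": [0, 0, -0.3], "dr": [0, 0, 0]}
    - {"xyz": [0, 0, -0.3], "dr": [0, 0, 0]}

```text
t: 65.95
eef_pos: [0.4466, -0.3321, 0.0696]
eef_rot: [2.384, 2.046, -0.001]
contact_force: [0.3, 0.0, -0.1]
opening: -0.0003
grip_force: 0.0
```

```bash
python3 lid.py
```

```text
t 65.95 tcp [ 446.6 -332.1   69.6] yawy -8.7 F [ 0.3  0.  -0.1] op -0.3 g 0.0 q [0.12, 0.57, 0.6, 2.0, -0.49, 0.71, 0.86]
rel hinge u -86.3 v 1.6 tip z 47.6
-120 17 [43. 46. 49.]
-105 81 [41. 45. 47.]
-90 75 [42. 45. 48.]
-75 78 [41. 45. 49.]
-60 81 [42. 44. 48.]
-45 75 [41. 45. 48.]
-30 81 [42. 45. 48.]
-15 70 [41. 44. 48.]
```

The lid is latched, flat at 45 mm, with no force on the finger. Now the toggle: I'll go over it with the fingers open 50 mm.

play_rows:
  series:
    - {"xyz": [0, 0, -4], "dr": [0, 0, 0]}
    - {"xyz": [0, 0, -8.5], "dr": [0, 0, 0]}
    - {"xyz": [0, 0, -13], "dr": [0, 0, 0]}
    - {"xyz": [0, 0, -16], "dr": [0, 0, 0]}
  grip: -0.18

```text
t: 66.4
eef_pos: [0.447, -0.3329, 0.2327]
eef_rot: [2.382, 2.043, 0.001]
contact_force: [0.7, -0.1, 0.5]
opening: 0.0505
grip_force: 0.0
```

play_rows:
  series:
    - {"xyz": [4, -0.8, 0], "dr": [0, 0, 0]}
    - {"xyz": [8, -1.6, 0], "dr": [0, 0, 0]}
    - {"xyz": [12, -2.4, 0], "dr": [0, 0, 0]}
    - {"xyz": [16, -3.2, 0], "dr": [0, 0, 0]}
    - {"xyz": [18, -3.6, 0], "dr": [0, 0, 0]}

```text
t: 66.9
eef_pos: [0.4379, -0.1451, 0.2293]
eef_rot: [-2.379, -2.05, -0.001]
contact_force: [0.0, -0.6, -1.4]
opening: 0.0503
grip_force: 0.0
```

play_rows:
  series:
    - {"xyz": [4, -0.8, 0], "dr": [0, 0, -1]}
    - {"xyz": [8, -1.6, 0], "dr": [0, 0, -1]}
    - {"xyz": [12, -2.4, 0], "dr": [0, 0, -1]}
    - {"xyz": [16, -3.2, 0], "dr": [0, 0, -1]}
    - {"xyz": [18, -3.6, 0], "dr": [0, 0, -1]}

```text
t: 67.4
eef_pos: [0.4295, 0.0381, 0.2295]
eef_rot: [-2.361, -2.072, -0.0]
contact_force: [-0.3, -1.0, 0.2]
opening: 0.0501
grip_force: 0.0
```

play_rows:
  series:
    - {"xyz": [0, 0, 0], "dr": [0, 0, 0]}
    - {"xyz": [0, 0, 0], "dr": [0, 0, 0]}
    - {"xyz": [0, 0, 0], "dr": [0, 0, 0]}

```text
t: 67.7
eef_pos: [0.4301, 0.0333, 0.2295]
eef_rot: [2.368, 2.063, -0.001]
contact_force: [0.2, -0.4, -1.3]
opening: 0.0502
grip_force: 0.0
```

Run:
```python
from h import *
st();to(429.4,34.2,185,-7.6)
```

```text
t 67.7 tcp [430.1  33.3 229.5] yawy -7.9 F [ 0.2 -0.4 -1.3] op 50.2 g 0.0 q [-0.72, 0.09, 0.59, 2.13, -0.06, 0.94, -0.24]
xyz [0.08, -0.08, 4.45] dr [0.0, 0.05, -0.27]
```

play_rows:
  series:
    - {"xyz": [0.1, -0.05, 2], "dr": [0, 0, 0]}
    - {"xyz": [0.1, -0.05, 4.4], "dr": [0, 0, 0]}
    - {"xyz": [0.1, -0.05, 4.4], "dr": [0, 0, 0]}
    - {"xyz": [0.1, -0.05, 4.4], "dr": [0, 0, 0]}
    - {"xyz": [0.1, -0.05, 4.4], "dr": [0, 0, 0]}

```text
t: 68.2
eef_pos: [0.4306, 0.0353, 0.1864]
eef_rot: [2.366, 2.064, 0.002]
contact_force: [0.4, -0.8, -0.4]
opening: 0.0503
grip_force: 0.0
```

Run:
```python
from h import *
st();to(429.4,34.2,157,-7.6)
```

```text
t 68.2 tcp [430.6  35.3 186.4] yawy -7.8 F [ 0.4 -0.8 -0.4] op 50.3 g 0.0 q [-0.7, 0.16, 0.59, 2.18, -0.12, 0.83, -0.18]
xyz [-0.12, -0.1, 2.94] dr [0.1, -0.01, -0.2]
```

play_rows:
  series:
    - {"xyz": [-0.1, -0.15, 1], "dr": [0, 0, 0]}
    - {"xyz": [-0.1, -0.15, 2], "dr": [0, 0, 0]}
    - {"xyz": [-0.1, -0.15, 2.9], "dr": [0, 0, 0]}
    - {"xyz": [-0.1, -0.15, 2.9], "dr": [0, 0, 0]}
    - {"xyz": [-0.1, -0.15, 2.9], "dr": [0, 0, 0]}

```text
t: 68.7
eef_pos: [0.428, 0.0348, 0.1561]
eef_rot: [2.366, 2.066, -0.002]
contact_force: [0.4, 0.2, -0.8]
opening: 0.0499
grip_force: 0.0
```

Run:
```python
from h import *
st();to(468.5,29,157,-7.6)
```

```text
t 68.7 tcp [428.   34.8 156.1] yawy -7.7 F [ 0.4  0.2 -0.8] op 49.9 g 0.0 q [-0.68, 0.21, 0.57, 2.22, -0.17, 0.75, -0.13]
xyz [-0.03, 4.1, -0.09] dr [-0.04, 0.07, -0.14]
```

Pushing the toggle towards +x.

play_rows:
  series:
    - {"xyz": [0, 0.8, 0], "dr": [0, 0, 0]}
    - {"xyz": [0, 1.6, 0], "dr": [0, 0, 0]}
    - {"xyz": [0, 2.4, 0], "dr": [0, 0, 0]}

```text
t: 69.0
eef_pos: [0.4526, 0.0317, 0.1566]
eef_rot: [-2.366, -2.067, 0.001]
contact_force: [-0.7, -0.1, 1.1]
opening: 0.0506
grip_force: 0.8
```

play_rows:
  series:
    - {"xyz": [0, 0.6, 0], "dr": [0, 0, 0]}
    - {"xyz": [0, 1.2, 0], "dr": [0, 0, 0]}
    - {"xyz": [0, 1.6, 0], "dr": [0, 0, 0]}
    - {"xyz": [0, 1.6, 0], "dr": [0, 0, 0]}

```text
t: 69.4
eef_pos: [0.4685, 0.0294, 0.1564]
eef_rot: [2.365, 2.066, -0.0]
contact_force: [0.6, 0.6, -0.1]
opening: 0.0505
grip_force: 0.0
```

Run:
```python
from h import *
st()
```

```text
t 69.4 tcp [468.5  29.4 156.4] yawy -7.7 F [ 0.6  0.6 -0.1] op 50.5 g 0.0 q [-0.63, 0.28, 0.57, 2.13, -0.21, 0.78, -0.06]
```

play_rows:
  series:
    - {"xyz": [0, -0.4, 0], "dr": [0, 0, 0]}
    - {"xyz": [0, -0.4, -2], "dr": [0, 0, 0]}
    - {"xyz": [0, -0.4, -6], "dr": [0, 0, 0]}
    - {"xyz": [0, -0.4, -10], "dr": [0, 0, 0]}

```text
t: 69.8
eef_pos: [0.4629, 0.0299, 0.2572]
eef_rot: [-2.366, -2.066, 0.003]
contact_force: [1.2, 0.7, 0.0]
opening: 0.0504
grip_force: 0.0
```

play_rows:
  series:
    - {"xyz": [-4.8, 1, 0], "dr": [0, 0, 0]}
    - {"xyz": [-9.6, 1, 0], "dr": [0, 0, 0]}
    - {"xyz": [-14.4, 1, 0], "dr": [0, 0, 0]}
    - {"xyz": [-19.2, 1, 0], "dr": [0, 0, 0]}
    - {"xyz": [-22, 1, 0], "dr": [0, 0, 0]}

```text
t: 70.3
eef_pos: [0.4425, -0.1929, 0.257]
eef_rot: [2.369, 2.06, 0.0]
contact_force: [-0.3, -0.0, 0.5]
opening: 0.0503
grip_force: 0.0
```

Run:
```python
from h import *
import cav
s=st()
d=grab('top');e=grab('side');P=pts(d)
q=P[195:232,310:340].reshape(-1,3);k=(q[:,2]>.138)&(q[:,2]<.165);print('tip',np.median(q[k],0),k.sum())
p0=pts(dict(np.load('top0.npz')))[...,2]
# biscuits: orange mask on mould plane, both views; tin lid heights
cav.cav(d,'top')
g=P[200:212,425:442,2];print('lid z',np.nanmedian(g))
dz=np.abs(d['frame'].astype(int)-np.load('top0.npz')['frame'].astype(int)).sum(2)
for n,(u0,u1,v0,v1) in dict(tag1=(335,360,230,250),tag2=(365,392,135,155),jar=(332,355,128,155),choc=(463,508,160,203),bowl=(468,504,212,245),cake=(150,192,168,212),spat=(218,242,222,308)).items(): print(n,np.median(dz[v0:v1,u0:u1]),(dz[v0:v1,u0:u1]>90).mean().round(3))
```

```text
t 70.3 tcp [ 442.5 -192.9  257. ] yawy -8.0 F [-0.3 -0.   0.5] op 50.3 g 0.0 q [-0.36, 0.17, 0.78, 2.0, -0.14, 1.02, 0.35]
tip [0.44826437 0.03081759 0.15208974] 21
top machine-rel [  0.8 -44.2] world [500.8  82.5] size 27.5 31.5
top machine-rel [0.2 4.5] world [506.9 130.9] size 27.5 66.0
top machine-rel [ 0.  46.8] world [512.3 172.8] size 28.0 28.5
lid z 0.6213357606117846
tag1 23.0 0.216
tag2 22.0 0.0
jar 20.0 0.0
choc 17.0 0.0
bowl 21.0 0.0
cake 20.0 0.0
spat 25.0 0.424
```

Toggle tip moved about 31 mm, i.e. about 0.79 rad, so it's on. The lid is latched, the biscuits are seated and the robot is clear, so I'm handing in.

play_rows:
  series:
    - {"xyz": [0, 0, 0], "dr": [0, 0, 0]}
    - {"xyz": [0, 0, 0], "dr": [0, 0, 0]}
    - {"xyz": [0, 0, 0], "dr": [0, 0, 0]}
    - {"xyz": [0, 0, 0], "dr": [0, 0, 0]}
    - {"xyz": [0, 0, 0], "dr": [0, 0, 0]}

```text
t: 70.9
eef_pos: [0.4443, -0.1885, 0.2565]
eef_rot: [2.364, 2.068, -0.001]
contact_force: [0.2, -0.1, -0.0]
opening: 0.0501
grip_force: 0.0
```

```bash
python3 -c "
from h import *
st();print(r.finish_job())"
```

```text
t 70.9 tcp [ 444.3 -188.5  256.5] yawy -7.6 F [ 0.2 -0.1 -0. ] op 50.1 g 0.0 q [-0.37, 0.17, 0.78, 2.0, -0.14, 1.02, 0.35]
the job is handed in; nothing more can be done
None
```

I handed the job in at about 71 s, with the mould clamped, all four biscuits pressed flush, the tin latched and the table switched on (toggle at about 0.79 rad); no verdict came back, and I viewed 15 pictures against the limit of 14.

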